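# Turn a clock plate over on the turn-over jig

## Task

Turn the brass clock plate over in its jig by pushing only: push it slowly along the lane with the fingertips until its front edge drops into the trough and catches against the far wall, then push its rear end on and up until the plate stands on that edge and falls over onto the cork-topped far deck. Leave it lying there flat, upside down, with the fingers clear of it. Do not pick the plate up, and leave the other things on the chest where they are.

Things in the scene. Friction and masses are not known exactly. Their poses are not given: they have to be found in the camera images.
- plate: Flat brass clock plate, 64 x 50 x 6 mm (x, y, z), 0.12 kg, polished (friction about 0.2 on the jig's metal, 0.9 on cork); steel discs let into its upper face. Origin: centre of the starting underside. z points up at the start, down once turned over; x points along the lane to the trough at the start. Starts on the jig's near deck, within a few degrees of square in the lane.
- plate_center (a point): Centre of the clock plate, half-way through its 6 mm; axes as the plate's. Turned over and flat on the far deck it is 27 mm above the chest top.
- plate_lead (a point): Middle of the plate's front end face (nearest the trough at the start), 32 mm from the centre along the plate's x. Once over 32 mm past the near deck's brink it drops into the trough (pushed faster than about 50 mm/s it may skip across) and comes against the wall's foot; the plate then slopes down at about 0.45 rad, its rear end some 8 mm above the near deck.
- turner: Turn-over jig, aluminium, fixed, 205 x 66 mm. Origin: underside, mid-width, 98 mm from the near end; x along its lane away from the robot, z up. Along x in mm: near deck -98 to -12, top at height 34; trough -12 to 32, floor at 14; far deck with a 5 mm grippy cork pad 32 to 100, top at 24; back stop 100 to 107, top at 41. Lane 54 mm wide between cheeks with tops at height 39.
- turner_wall (a point): Top edge of the trough's far wall = near edge of the far deck, mid-lane, height 24 mm, 10 mm above the trough floor; axes as the jig's. A purely level push jams the caught plate: push its rear end forward and up in an arc about the wall's foot, from below and behind. Past upright it falls over forward; some 15 to 25 mm of it stays over the trough.
- turner_stop (a point): Foot of the back stop's face, mid-lane, at the far deck's level (height 24 mm), 68 mm beyond turner_wall; axes as the jig's. The plate need not touch it.
- loupe: Black eye loupe, a short round tube 36 mm across and 27 mm high, loose, standing beside the jig; origin centre of its underside. Leave alone.
- blower: Cream rubber dust blower, pear-shaped, 35 mm across and 51 mm high, loose, standing beside the jig; origin centre of its underside. Leave alone.
- tin: Round yellow wax tin, 56 mm across and 28 mm high, loose; origin centre of its underside. Leave alone.
- case_ring: Gold watch case ring, 44 x 48 x 6 mm, lying loose; origin centre of its underside. Leave alone.
Things that resemble listed ones, but are neither listed nor needed, are in the scene too. There is more than one size of the plate; the one meant has the size given above.

How it is judged (in metres and radians):
On the way, in this order (a step that is already met when the one before it is completed fails the run):
1. the plate slopes down into the trough with its front edge low by the far wall (z of plate_lead in the frame of turner below 0.023 m and x of plate_lead in the frame of turner between 0.018 and 0.036 m and angle between plate_center's own z axis and vertical below 0.8 rad), for 0.05 s.
2. the plate is tipped up on its front edge, which is still down in the trough (angle between plate_center's own z axis and vertical above 0.9 rad and z of plate_lead in the frame of turner below 0.028 m and x of plate_lead in the frame of turner below 0.036 m), for 0.02 s.
At the end, for the whole second after the job is handed in: The plate lies at rest upside down and flat (within 0.1 rad) on the far deck between the cheeks, square within 0.15 rad, its centre at least 4 mm onto the far deck, released (angle between plate_center's own z axis and vertical above 3.04 rad and x of plate_center in the frame of turner between 0.036 and 0.072 m and y of plate_center in the frame of turner between -0.006 and 0.006 m and z of plate_center in the frame of turner between 0.024 and 0.03 m and angle between the x axis of plate and the x axis of turner, either way round below 0.15 rad and linear speed of plate below 0.01 m/s); the robot touches nothing.
It fails at once if the plate is lifted: its centre rises more than 60 mm above the chest top (tipping over in the jig takes it to about 45 mm) (height (world z) of plate_center above 0.06 m).
It fails at once if the eye loupe is disturbed (moved more than 15 mm) (distance of loupe from where it was at the start of the episode above 0.015 m).
It fails at once if the dust blower is disturbed (moved more than 15 mm) (distance of blower from where it was at the start of the episode above 0.015 m).
It fails at once if the wax tin is disturbed (moved more than 15 mm) (distance of tin from where it was at the start of the episode above 0.015 m).
It fails at once if the case ring is disturbed (moved more than 15 mm) (distance of case_ring from where it was at the start of the episode above 0.015 m).
It also fails if it takes over 38 s, if anything falls off the work surface, if the arm or the gripper's body presses on something with over 40 N, if the wrist force passes 120 N, or if a joint passes its speed limit or range.

## Robot

A 7-joint arm with a two-finger parallel gripper is mounted at the origin on a cart in front of the work surface, level with it; the furniture and walls round the work are solid. World frame = base frame: x ahead of the robot, y to its left, z up, the work surface at z = 0. Lengths are in m, angles in degrees, forces in N, time in s.
With the tool pointing down it reaches from about 0.425 to 1.025 m from the base axis. Payload 3.6 kg.
Tool frame: the origin (TCP) lies on the centre line of the jaws, within the pads' length; the fingertips stand 17 mm ahead of it and the grasp point (between the pads) lies 2 mm behind it (r.tips_ahead is the distance from the TCP to the fingertips, in m); z points along the fingers, y is the direction in which the jaws open and shut (so a half turn about z gives the same grasp; the last joint's range is limited). The gripper opens to 85 mm and grips with 20 to 120 N. Pads are 22 mm wide; open, the fingers measure 114 mm over their backs; the gripper's body (76 mm by 85 mm) begins 54 mm behind the grasp point. The pads swing forward as they close: fully open they stand 13 mm farther back than shut.
Start: joints at [58.298, 33.873, 2.773, 92.16, -1.908, 54.013, -1.931], TCP at [0.322, -0.65, 0.248] pointing down, gripper open.
Joint ranges: [-153.93, 153.93], [-27.13, 128.08], [-72.61, 78.16], [10.71, 143.7], [-87.88, 267.88], [4.46, 118.87], [-176.78, 176.78]. Speed limits (degrees/s): [147.25, 147.25, 180, 180, 180, 180, 180].

## Interface

Orientations are given as a 3x3 rotation matrix whose columns are the frame's x, y, z axes.
In Python, from plant import r gives the robot as it stands.
- The arm moves only by the tool send_rows, never from a script. Its argument "commands" is a list of rows, each an object with "travel": the shift along the tool's x, y, z in m, a list of three; "twist": the turn, a rotation vector about the tool's x, y, z in rad, a list of three; "hand": the closure in counts, from 0 (fully open) to 255 (shut). A call has exactly 5 rows; each row is the pose to reach, as a shift and turn from the pose measured when the call began, along the tool's axes at that moment; what a row does not reach only later rows make up. A row lasts 1/10 s, in which the tool goes at most 50 mm and 8.59 degrees, less where a joint would pass 70% of its speed; a pose out of reach is approached as far as the arm can. A call with a gripper value outside its range is refused whole. The fingers move at their own pace and stop on an object; "grip_force" is the grip in N (left out, the last holds). Time passes only in rows, so rows that repeat a pose let the fingers close, or fill a call up. It gives the time, the measured TCP pose, the force and the opening at its end, in the units of the state.
- r.sense(): the state, without advancing time (a new reading comes with each control period).
- r.get_image(name): name is "scene" or "side" or "wrist"; returns the picture (420x560x3 uint8, red, green, blue); there is no depth.
- r.camera_model(name): a dict with "fx", "fy", "cx", "cy" (pixels), "R" (3x3) and "t" (3): a world point X has camera coordinates R X + t. Camera axes: x right, y down, z forward; pixel columns grow to the right and rows downward; lengths in m; the calibration is good to about 2 mm. A picture is of the moment at which its call begins: read the wrist's pose just before it. camera_model takes no time and is no camera call; for the wrist camera it gives the pose at the moment of the call.
- r.job_done(): hands the job in, once; it reports no verdict.
Trained networks look in the newest picture that a camera, given by its name, has taken for a name from the list of things; names that differ only in an ending like _2 or _b are one class to them, and where a whole thing is asked for, a point or a joint stands for the part that bears it (a point fixed in the world has none). Each returns a list of dicts, best first, with "p" (0 to 1); they miss things now and then, are a little off and sometimes report something else, mostly with a low value. They report only what shows in the picture. A call takes as long as a camera call. They do not tell look-alikes from the thing itself.
- r.boxes_of(camera, name): "location" ([x, y, z] in m, in world coordinates, good to about 4 mm: the middle of the surface that is visible of it).
- r.trace(camera, name): "pixels" (420x560 bool, what is visible of it).
The state is a dict: "t": time; "q": joint angles; "dq": joint speeds; "effort": joint torques, N m; "ee_pos": TCP position; "eef_rot": TCP orientation; "force": force on the tool from outside, world axes, zero at the start; "ft_torque": the same for the moment, N m; "finger_gap": finger opening in m.
Only numpy, scipy, OpenCV 4.12 (cv2) and the standard library are available. Lean on these libraries where they do the work, as an engineer would, in place of code of your own. Each camera call takes 0.05 s, during which the arm holds its last target.

## Working session

There is one attempt and no reset: what is moved stays moved. The work goes in short steps, Python scripts to look and compute and a tool call to move; the robot and the scene stay as the last step left them, time stands still between calls to the robot, and variables do not carry over. Pictures are saved under pics/ and viewed, and the job is handed in when it is done.

Besides the shell and the picture viewer there is one more tool, called after "Emit:" by a JSON object that holds its "name" and its "arguments", one argument or row to a line. send_rows: Moves the arm, as the interface text tells. Its arguments: {"type":"object","properties":{"commands":{"type":"array","items":{"type":"object","properties":{"travel":{"type":"array","items":{"type":"number"}},"twist":{"type":"array","items":{"type":"number"}},"hand":{"type":"number"}}}},"grip_force":{"type":"number"}},"required":["commands"]}

```bash
mkdir -p pics; ls
python3 - <<'E'
from plant import r
import cv2,numpy as np
s=r.sense();print({k:np.round(v,3) for k,v in s.items()})
for n in("scene","side","wrist"):
    im=r.get_image(n);cv2.imwrite(f"pics/{n}0.png",im[:,:,::-1])
for n in("scene","side"):
    print(n,{k:np.round(v,4).tolist() for k,v in r.camera_model(n).items()})
for c in("scene","side"):
  for n in ("plate","turner","loupe","blower","tin","case_ring"):
    print(c,n,[(np.round(b["location"],3).tolist(),round(b["p"],2)) for b in r.boxes_of(c,n)])
print(r.sense()["t"])
E
```

```text
pics
{'t': np.float64(0.0), 'q': array([58.301, 33.927,  2.768, 92.237, -1.904, 54.013, -1.931]), 'dq': array([-0.116,  0.139,  0.007,  0.161, -0.011, -0.015,  0.134]), 'effort': array([-0.0000e+00, -5.4870e+01,  1.5470e+00, -1.9812e+01,  9.0000e-03,
        9.0000e-03, -0.0000e+00]), 'ee_pos': array([ 0.321, -0.649,  0.247]), 'eef_rot': array([[ 0.896,  0.444, -0.001],
       [ 0.444, -0.896,  0.002],
       [-0.   , -0.002, -1.   ]]), 'force': array([-0.184,  0.113,  0.212]), 'ft_torque': array([-0.037, -0.017, -0.009]), 'finger_gap': np.float64(0.085)}
scene {'fx': 398.3709, 'fy': 398.3709, 'cx': 282.7384, 'cy': 211.0156, 'R': [[0.8221, -0.5692, -0.0139], [-0.4913, -0.6967, -0.5227], [0.2878, 0.4365, -0.8524]], 't': [-0.5278, 0.2951, 0.7394]}
side {'fx': 488.1643, 'fy': 488.1643, 'cx': 283.3405, 'cy': 211.7443, 'R': [[0.9204, -0.3907, -0.0124], [-0.3336, -0.7687, -0.5457], [0.2037, 0.5064, -0.8379]], 't': [-0.5818, 0.1939, 0.8609]}
scene plate [([0.482, 0.022, 0.009], 0.56), ([0.469, -0.113, 0.042], 0.55)]
scene turner [([0.534, -0.171, 0.024], 0.66)]
scene loupe [([0.6, 0.11, 0.019], 0.49)]
scene blower [([0.471, 0.132, 0.027], 0.53)]
scene tin [([0.73, 0.046, 0.026], 0.6)]
scene case_ring [([0.7, -0.102, 0.006], 0.66)]
side plate [([0.469, -0.118, 0.044], 0.68), ([0.476, 0.026, 0.011], 0.61)]
side turner [([0.53, -0.174, 0.024], 0.95)]
side loupe [([0.603, 0.108, 0.021], 0.77)]
side blower []
side tin [([0.731, 0.052, 0.029], 0.63)]
side case_ring [([0.7, -0.101, 0.007], 0.47)]
0.75
```

View pics/scene0.png

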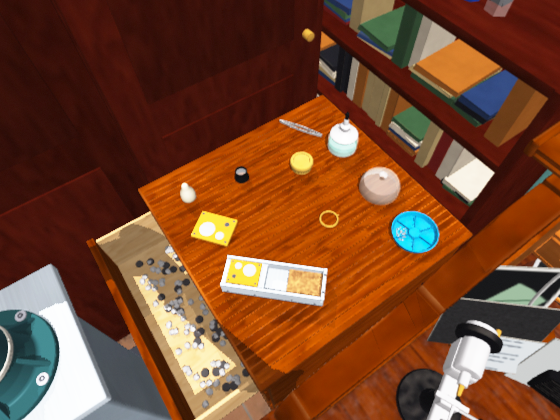

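View pics/side0.png

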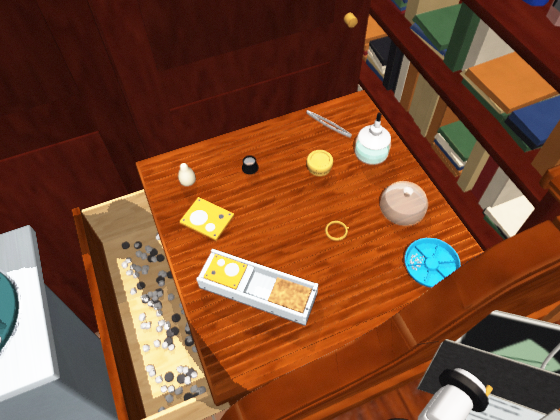

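View pics/wrist0.png

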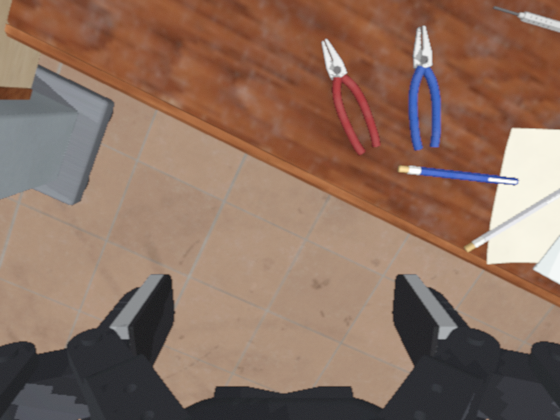

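Run:
```python
import cv2
a=cv2.imread("pics/scene0.png")[245:315,210:340];b=cv2.imread("pics/side0.png")[240:335,185:330]
cv2.imwrite("pics/a.png",cv2.resize(a,None,fx=6,fy=6,interpolation=cv2.INTER_CUBIC))
cv2.imwrite("pics/b.png",cv2.resize(b,None,fx=5.5,fy=5.5,interpolation=cv2.INTER_CUBIC))
```

```text
(no output)
```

View pics/a.png

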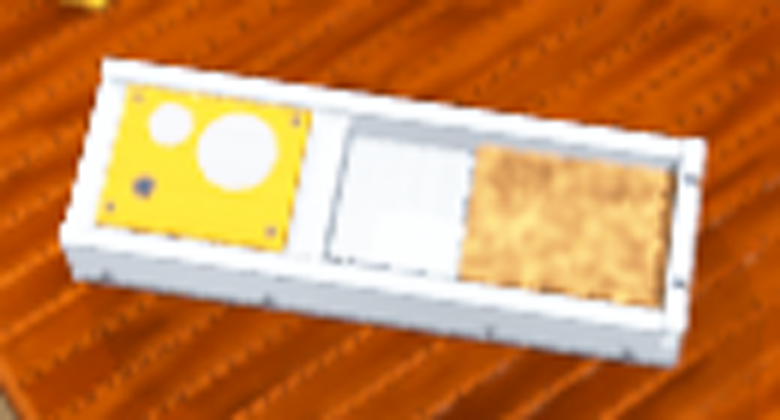

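View pics/b.png

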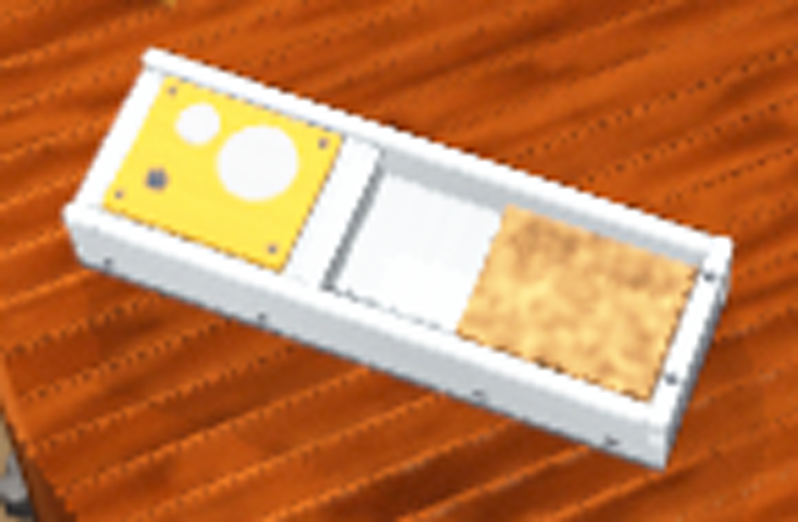

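```bash
cat > h.py <<'E'
from plant import r
import numpy as np,cv2
from scipy.optimize import least_squares
def proj(c,X):
    m=r.camera_model(c);X=np.atleast_2d(X);P=X@np.array(m["R"]).T+np.array(m["t"])
    return np.c_[m["fx"]*P[:,0]/P[:,2]+m["cx"],m["fy"]*P[:,1]/P[:,2]+m["cy"]]
def Rz(a): c,s=np.cos(a),np.sin(a); return np.array([[c,-s,0],[s,c,0],[0,0,1]])
E
python3 - <<'E'
from h import *
J=np.array([[-98,33,39],[-98,-33,39],[107,33,41],[107,-33,41],[32,27,24],[-12,27,34]])/1e3
A=np.array([[104,62],[62,240],[705,140],[685,335],[475,146],[348,115]])/6+[210,245]
B=np.array([[148,50],[65,212],[730,238],[655,410],[508,205],[382,150]])/5.5+[185,240]
P=np.array([[-32,25],[32,25],[32,-25],[-32,-25]])/1e3;P=np.c_[P,[0.04]*4]
PA=np.array([[125,85],[312,110],[285,250],[98,225]])/6+[210,245]
PB=np.array([[168,75],[342,130],[280,270],[103,208]])/5.5+[185,240]
def fit(K,a,b,zf=True):
    def f(p,sep=False):
        X=K@Rz(p[2]).T+[p[0],p[1],0]
        return np.r_[(proj("scene",X)-a).ravel(),(proj("side",X)-b).ravel()]
    s=least_squares(f,[0.53,-.17,-.7],loss="soft_l1");print(s.x,np.degrees(s.x[2]));print(np.round(f(s.x).reshape(-1,2),1).tolist());return s.x
j=fit(J,A,B);p=fit(P,PA,PB)
d=Rz(-j[2])@np.array([p[0]-j[0],p[1]-j[1],0]);print("plate in jig",d,np.degrees(p[2]-j[2]))
for k,a,b in(("A",A,0),):
    pass
E
```

```text
[ 0.51141194 -0.15305932 -0.76294798] -43.71369920484835
[[0.3, -0.3], [-0.4, 0.4], [0.5, 0.4], [0.5, -0.3], [1.1, 0.3], [0.7, 0.4], [-0.7, -1.6], [-1.7, -0.1], [0.1, -0.3], [1.2, 2.4], [-0.8, -0.8], [-0.9, -1.0]]
[ 0.47117284 -0.11550032 -0.74844201] -42.882568267872685
[[0.8, 0.5], [0.8, 0.3], [1.0, 0.4], [0.0, 0.3], [-1.3, -0.4], [-0.2, 0.1], [0.2, -0.9], [-1.2, -0.9]]
plate in jig [-0.05504024 -0.00065973  0.        ] 0.8311309369756735
```

Run:
```python
from h import *
s=r.sense();m=r.camera_model("wrist");R=np.array(m["R"]);C=-R.T@np.array(m["t"])
E=np.array(s["eef_rot"]);print("cam in tool",E.T@(C-np.array(s["ee_pos"])),"cam fwd in tool",E.T@R[2], "x right",E.T@R[0]);print(r.tips_ahead, m["fx"])
for c in("scene","side"): print(c,proj(c,[[.322,-.65,.248],[.35,-.5,.23],[.38,-.35,.23],[.43,-.08,.2],[.322,-.65,0]]).round().tolist())
# triangulate bar end: scene(250,392)? side(232,408)
def tri(a,b):
    f=lambda X:np.r_[proj("scene",X)[0]-a,proj("side",X)[0]-b]
    s=least_squares(f,[.5,-.3,0]);return s.x.round(3),s.fun.round(1)
print(tri([268,388],[240,408]))
```

```text
cam in tool [ 0.07152231 -0.00064828 -0.12567388] cam fwd in tool [-2.83248277e-01 -9.16350794e-05  9.59046613e-01] x right [4.49052470e-04 9.99999873e-01 2.28172857e-04]
0.017 372.06998543317076
scene [[405.0, 755.0], [321.0, 540.0], [267.0, 396.0], [203.0, 232.0], [360.0, 639.0]]
side [[240.0, 777.0], [216.0, 549.0], [199.0, 393.0], [180.0, 214.0], [258.0, 691.0]]
(array([ 0.409, -0.266, -0.316]), array([ 0.7, -1.6, -0.9,  1.3]))
```

Run:
```python
import cv2
a=cv2.imread("pics/scene0.png")[270:420,200:560]
cv2.imwrite("pics/c.png",cv2.resize(a,None,fx=2.2,fy=2.2,interpolation=cv2.INTER_CUBIC))
```

```text
(no output)
```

View pics/c.png

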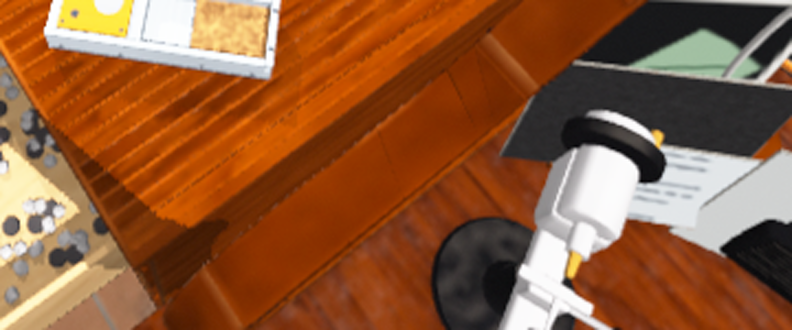

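```bash
cat >> h.py <<'E'
from scipy.spatial.transform import Rotation as Ro
JX,JY,JA=0.5114,-0.1531,np.radians(-43.71)
U=np.array([np.cos(JA),np.sin(JA),0]);V=np.array([-U[1],U[0],0])
def pose(x,z,tilt,y=0,dx=0.011,yaw=0):
    """leading lower corner of the flank at jig (x,z); tilt deg = tips leading. returns TCP pos, R"""
    u=Rz(np.radians(yaw))@U
    t=np.radians(tilt);Z=np.sin(t)*u-np.cos(t)*np.array([0,0,1]);X=np.cos(t)*u+np.sin(t)*np.array([0,0,1])
    L=np.array([JX,JY,0])+x*U+y*V+np.array([0,0,z])
    return L-dx*X-r.tips_ahead*Z, np.c_[X,np.cross(Z,X),Z]
def plan(targets):
    s=r.sense();p=np.array(s["ee_pos"]);E=np.array(s["eef_rot"])
    for P,R in targets:
        print('{"travel":%s,"twist":%s,"hand":255},'%(np.round(E.T@(P-p),4).tolist(),np.round(Ro.from_matrix(E.T@R).as_rotvec(),3).tolist()))
def where():
    s=r.sense();p=np.array(s["ee_pos"]);E=np.array(s["eef_rot"])
    L=p+0.011*E[:,0]+r.tips_ahead*E[:,2]-[JX,JY,0]
    print("t",round(s["t"],2),"tip jig mm",np.round([L@U*1e3,L@V*1e3,L[2]*1e3],1),"tilt",round(np.degrees(np.arctan2(E[:,2]@U,-E[2,2])),1),"yaw",round(np.degrees(np.arctan2(E[1,0],E[0,0])-JA),2),"F u,v,z",np.round([s["force"]@U,s["force"]@V,s["force"][2]],1),"gap",round(s["finger_gap"],3))
E
python3 - <<'E'
from h import *
where();P1,R1=pose(-.092,.18,0);s=r.sense();p0=np.array(s["ee_pos"]);R0=np.array(s["eef_rot"])
rv=Ro.from_matrix(R0.T@R1).as_rotvec();print(P1,rv)
plan([(p0+(P1-p0)*k/14,R0@Ro.from_rotvec(rv*k/14).as_matrix()) for k in range(1,15)])
E
```

```text
t 0.75 tip jig mm [ 209.8 -479.7  231.3] tilt -0.0 yaw 70.06 F u,v,z [-0.  -0.8  0.1] gap 0.085
[ 0.43694681 -0.08192612  0.197     ] [8.63459261e-06 2.24655195e-05 1.22269181e+00]
{"travel":[0.0254, -0.0327, 0.0037],"twist":[0.0, 0.0, 0.087],"hand":255},
{"travel":[0.0507, -0.0654, 0.0073],"twist":[0.0, 0.0, 0.175],"hand":255},
{"travel":[0.0761, -0.0981, 0.011],"twist":[0.0, 0.0, 0.262],"hand":255},
{"travel":[0.1015, -0.1308, 0.0147],"twist":[0.0, 0.0, 0.349],"hand":255},
{"travel":[0.1269, -0.1635, 0.0183],"twist":[0.0, 0.0, 0.437],"hand":255},
{"travel":[0.1522, -0.1961, 0.022],"twist":[0.0, 0.0, 0.524],"hand":255},
{"travel":[0.1776, -0.2288, 0.0257],"twist":[0.0, 0.0, 0.611],"hand":255},
{"travel":[0.203, -0.2615, 0.0293],"twist":[0.0, 0.0, 0.699],"hand":255},
{"travel":[0.2284, -0.2942, 0.033],"twist":[0.0, 0.0, 0.786],"hand":255},
{"travel":[0.2537, -0.3269, 0.0367],"twist":[0.0, 0.0, 0.873],"hand":255},
{"travel":[0.2791, -0.3596, 0.0403],"twist":[0.0, 0.0, 0.961],"hand":255},
{"travel":[0.3045, -0.3923, 0.044],"twist":[0.0, 0.0, 1.048],"hand":255},
{"travel":[0.3298, -0.425, 0.0476],"twist":[0.0, 0.0, 1.135],"hand":255},
{"travel":[0.3552, -0.4577, 0.0513],"twist":[0.0, 0.0, 1.223],"hand":255},
```

Emit:
{"name": "send_rows", "arguments": {
  "commands": [
    {"travel":[0.025,-0.033,0],"twist":[0,0,0.09],"hand":255},
    {"travel":[0.051,-0.065,0],"twist":[0,0,0.175],"hand":255},
    {"travel":[0.076,-0.098,0],"twist":[0,0,0.26],"hand":255},
    {"travel":[0.1015,-0.131,0],"twist":[0,0,0.35],"hand":255},
    {"travel":[0.127,-0.1635,0],"twist":[0,0,0.435],"hand":255}
  ],
  "grip_force": 40
}}

```text
t: 1.25
ee_pos: [0.3632, -0.4453, 0.2485]
eef_rot: [[1.0, 0.021, 0.001], [0.021, -1.0, -0.0], [0.001, 0.0, -1.0]]
force: [1.3, 1.6, -0.7]
finger_gap: 0.0123
```

Run:
```python
from h import *
where();P1,R1=pose(-.092,.18,0);s=r.sense();p0=np.array(s["ee_pos"]);R0=np.array(s["eef_rot"])
rv=Ro.from_matrix(R0.T@R1).as_rotvec();print(P1,rv,s["q"])
plan([(p0+(P1-p0)*k/10,R0@Ro.from_rotvec(rv*k/10).as_matrix()) for k in range(1,11)])
```

```text
t 1.25 tip jig mm [ 102.6 -305.8  231.5] tilt 0.0 yaw 44.91 F u,v,z [-0.1  2.1 -0.7] gap 0.012
[ 0.43694681 -0.08192612  0.197     ] [ 2.72077070e-05 -6.38783243e-04  7.83905748e-01] [ 39.72680409  23.20542502   8.74507664 112.21889281  -4.89017477
  44.88915659 -37.55466306]
{"travel":[0.0081, -0.0362, 0.0051],"twist":[0.0, -0.0, 0.078],"hand":255},
{"travel":[0.0163, -0.0723, 0.0103],"twist":[0.0, -0.0, 0.157],"hand":255},
{"travel":[0.0244, -0.1085, 0.0154],"twist":[0.0, -0.0, 0.235],"hand":255},
{"travel":[0.0325, -0.1447, 0.0206],"twist":[0.0, -0.0, 0.314],"hand":255},
{"travel":[0.0406, -0.1809, 0.0257],"twist":[0.0, -0.0, 0.392],"hand":255},
{"travel":[0.0488, -0.217, 0.0309],"twist":[0.0, -0.0, 0.47],"hand":255},
{"travel":[0.0569, -0.2532, 0.036],"twist":[0.0, -0.0, 0.549],"hand":255},
{"travel":[0.065, -0.2894, 0.0412],"twist":[0.0, -0.001, 0.627],"hand":255},
{"travel":[0.0732, -0.3255, 0.0463],"twist":[0.0, -0.001, 0.706],"hand":255},
{"travel":[0.0813, -0.3617, 0.0515],"twist":[0.0, -0.001, 0.784],"hand":255},
```

Emit:
{"name": "send_rows", "arguments": {
  "commands": [
    {"travel":[0.008,-0.036,0.005],"twist":[0,0,0.08],"hand":255},
    {"travel":[0.016,-0.072,0.01],"twist":[0,0,0.157],"hand":255},
    {"travel":[0.024,-0.108,0.015],"twist":[0,0,0.235],"hand":255},
    {"travel":[0.0325,-0.145,0.02],"twist":[0,0,0.314],"hand":255},
    {"travel":[0.041,-0.181,0.025],"twist":[0,0,0.392],"hand":255}
  ]
}}

```text
t: 1.75
ee_pos: [0.4008, -0.262, 0.2237]
eef_rot: [[0.931, -0.366, 0.002], [-0.366, -0.931, -0.001], [0.002, -0.0, -1.0]]
force: [0.4, 0.4, 0.5]
finger_gap: 0.0004
```

Run:
```python
from h import *
where();P1,R1=pose(-.092,.18,0);s=r.sense();p0=np.array(s["ee_pos"]);R0=np.array(s["eef_rot"])
rv=Ro.from_matrix(R0.T@R1).as_rotvec();print(P1,rv,s["q"])
plan([(p0+(P1-p0)*k/5,R0@Ro.from_rotvec(rv*k/5).as_matrix()) for k in range(1,6)])
```

```text
t 1.75 tip jig mm [   5.5 -151.   206.7] tilt 0.1 yaw 22.27 F u,v,z [0.  0.5 0.5] gap 0.0
[ 0.43694681 -0.08192612  0.197     ] [-3.80617816e-04 -1.56997999e-03  3.88650790e-01] [ 17.51133003  18.71557616  12.85719157 125.0336314   -6.87508827
  36.7960036  -76.22398892]
{"travel":[-0.0065, -0.0362, 0.0053],"twist":[-0.0, -0.0, 0.078],"hand":255},
{"travel":[-0.0129, -0.0723, 0.0107],"twist":[-0.0, -0.001, 0.155],"hand":255},
{"travel":[-0.0194, -0.1085, 0.016],"twist":[-0.0, -0.001, 0.233],"hand":255},
{"travel":[-0.0258, -0.1447, 0.0213],"twist":[-0.0, -0.001, 0.311],"hand":255},
{"travel":[-0.0323, -0.1808, 0.0266],"twist":[-0.0, -0.002, 0.389],"hand":255},
```

Emit:
{"name": "send_rows", "arguments": {
  "commands": [
    {"travel":[-0.0065,-0.036,0.005],"twist":[0,0,0.08],"hand":255},
    {"travel":[-0.013,-0.072,0.01],"twist":[0,0,0.155],"hand":255},
    {"travel":[-0.0195,-0.1085,0.016],"twist":[0,0,0.233],"hand":255},
    {"travel":[-0.026,-0.145,0.021],"twist":[0,0,0.31],"hand":255},
    {"travel":[-0.032,-0.181,0.027],"twist":[0,-0.002,0.389],"hand":255}
  ]
}}

```text
t: 2.25
ee_pos: [0.4378, -0.0803, 0.1969]
eef_rot: [[0.72, -0.693, 0.001], [-0.693, -0.72, 0.001], [0.0, -0.001, -1.0]]
force: [0.0, -0.8, 0.2]
finger_gap: 0.0001
```

Run:
```python
from h import *
where();print(r.sense()["q"])
for n in("wrist","side"):
    cv2.imwrite(f"pics/{n}1.png",r.get_image(n)[:,:,::-1])
# predicted wrist-cam pixels of plate rear corners and jig landmarks
K=np.array([[-87,25,40],[-87,-25,40],[-98,27,34],[-98,-27,34],[-98,33,39],[-98,-33,39],[-12,27,34],[-12,-27,34],[32,27,24],[32,-27,24],[107,33,41],[107,-33,41]])/1e3
X=np.array([JX,JY,0])+K[:,:1]*U+K[:,1:2]*V+K[:,2:]*[0,0,1]
print(proj("wrist",X).round(0).tolist())
plan([pose(-.092,z,0) for z in(.15,.12,.1,.08,.06)])
```

```text
t 2.25 tip jig mm [-92.5   1.7 179.9] tilt 0.0 yaw -0.19 F u,v,z [ 0.6 -0.6  0.2] gap 0.0
[  -8.51906843   19.38222351   16.45129669  130.38309931  -10.49787615
   31.34189429 -117.87037858]
[[257.0, 172.0], [323.0, 173.0], [255.0, 185.0], [324.0, 185.0], [247.0, 186.0], [332.0, 187.0], [254.0, 68.0], [329.0, 69.0], [254.0, 4.0], [330.0, 4.0], [241.0, -140.0], [348.0, -139.0]]
{"travel":[0.0028, 0.0051, 0.0291],"twist":[-0.002, 0.002, 0.009],"hand":255},
{"travel":[0.0028, 0.0051, 0.0591],"twist":[-0.002, 0.002, 0.009],"hand":255},
{"travel":[0.0029, 0.0052, 0.0791],"twist":[-0.002, 0.002, 0.009],"hand":255},
{"travel":[0.0029, 0.0052, 0.0991],"twist":[-0.002, 0.002, 0.009],"hand":255},
{"travel":[0.003, 0.0052, 0.1191],"twist":[-0.002, 0.002, 0.009],"hand":255},
```

View pics/wrist1.png

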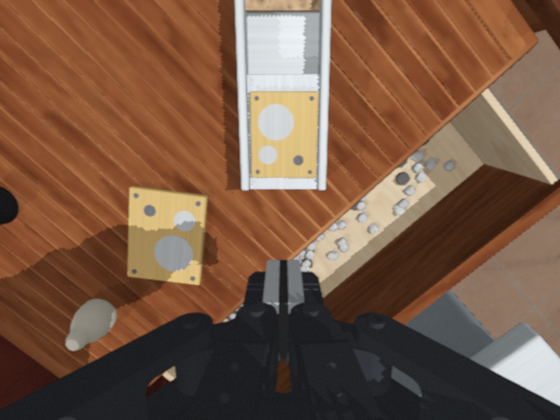

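Run:
```python
from h import *
K=np.array([[-87,25,40],[-87,-25,40],[-23,25,40],[-23,-25,40],[-98,33,39],[-98,-33,39],[-12,27,34],[-12,-27,34],[32,27,24],[32,-27,24]])/1e3
X=np.array([JX,JY,0])+K[:,:1]*U+K[:,1:2]*V+K[:,2:]*[0,0,1]
for k in range(2):
    where();q=proj("wrist",X).round(1);im=r.get_image("wrist")
    print(q.tolist())
where()
a=im[0:200,220:350,::-1];cv2.imwrite("pics/w2.png",cv2.resize(a,None,fx=3,fy=3,interpolation=cv2.INTER_CUBIC))
```

```text
t 2.35 tip jig mm [-94.8   5.2 179.1] tilt -0.1 yaw 0.49 F u,v,z [0.7 0.1 0.3] gap 0.0
[[257.2, 172.3], [322.5, 172.9], [256.3, 84.0], [326.0, 84.7], [247.2, 185.9], [332.1, 186.7], [253.9, 68.3], [328.5, 69.0], [254.2, 3.8], [329.6, 4.5]]
t 2.4 tip jig mm [-93.2   2.9 179.5] tilt -0.1 yaw 0.37 F u,v,z [ 0.6 -0.6 -0.5] gap -0.0
[[254.1, 174.5], [319.2, 174.9], [252.8, 86.6], [322.3, 87.1], [244.2, 188.1], [328.9, 188.7], [250.4, 71.0], [324.8, 71.5], [250.5, 6.8], [325.6, 7.3]]
t 2.45 tip jig mm [-92.1   1.2 179.7] tilt -0.0 yaw 0.18 F u,v,z [ 0.9 -0.4 -0.2] gap 0.0
```

View pics/w2.png

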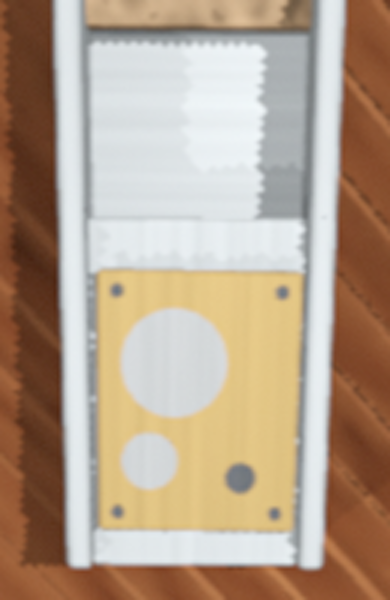

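```bash
cat >> h.py <<'E'
_d=-0.0008*U+0.0007*V;JX+=_d[0];JY+=_d[1]
E
python3 - <<'E'
from h import *
where();plan([pose(-.0935,z,0) for z in(.15,.12,.09,.07,.06)])
E
```

```text
t 2.45 tip jig mm [-91.3   0.5 179.7] tilt -0.0 yaw 0.18 F u,v,z [ 0.9 -0.4 -0.2] gap 0.0
{"travel":[-0.0022, 0.0005, 0.0297],"twist":[-0.0, 0.0, 0.003],"hand":255},
{"travel":[-0.0022, 0.0005, 0.0597],"twist":[-0.0, 0.0, 0.003],"hand":255},
{"travel":[-0.0022, 0.0005, 0.0897],"twist":[-0.0, 0.0, 0.003],"hand":255},
{"travel":[-0.0022, 0.0005, 0.1097],"twist":[-0.0, 0.0, 0.003],"hand":255},
{"travel":[-0.0022, 0.0005, 0.1197],"twist":[-0.0, 0.0, 0.003],"hand":255},
```

Emit:
{"name": "send_rows", "arguments": {
  "commands": [
    {"travel":[-0.002,0.0005,0.03],"twist":[0,0,0.003],"hand":255},
    {"travel":[-0.002,0.0005,0.06],"twist":[0,0,0.003],"hand":255},
    {"travel":[-0.002,0.0005,0.09],"twist":[0,0,0.003],"hand":255},
    {"travel":[-0.002,0.0005,0.11],"twist":[0,0,0.003],"hand":255},
    {"travel":[-0.002,0.0005,0.12],"twist":[0,0,0.003],"hand":255}
  ]
}}

```text
t: 2.95
ee_pos: [0.4353, -0.0817, 0.0755]
eef_rot: [[0.721, -0.693, -0.002], [-0.693, -0.721, 0.0], [-0.001, 0.001, -1.0]]
force: [-0.8, 1.3, 0.3]
finger_gap: -0.0001
```

Run:
```python
from h import *
where()
cv2.imwrite("pics/w3.png",r.get_image("wrist")[:,:,::-1]);cv2.imwrite("pics/s3.png",r.get_image("side")[200:360,140:360,::-1].repeat(3,0).repeat(3,1));where()
plan([pose(-.0935,z,0) for z in(.053,.046,.041,.037,.037)])
```

```text
t 2.95 tip jig mm [-92.6  -1.7  58.5] tilt -0.1 yaw -0.15 F u,v,z [-1.5  0.4  0.3] gap -0.0
t 3.05 tip jig mm [-92.8  -1.3  59. ] tilt -0.1 yaw -0.12 F u,v,z [-0.8 -0.5  0.1] gap 0.0
{"travel":[-0.0007, -0.0013, 0.006],"twist":[0.001, 0.001, -0.002],"hand":255},
{"travel":[-0.0007, -0.0013, 0.013],"twist":[0.001, 0.001, -0.002],"hand":255},
{"travel":[-0.0007, -0.0013, 0.018],"twist":[0.001, 0.001, -0.002],"hand":255},
{"travel":[-0.0007, -0.0013, 0.022],"twist":[0.001, 0.001, -0.002],"hand":255},
{"travel":[-0.0007, -0.0013, 0.022],"twist":[0.001, 0.001, -0.002],"hand":255},
```

View pics/w3.png

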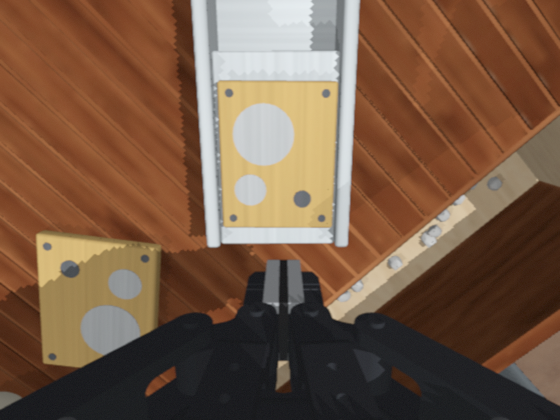

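View pics/s3.png

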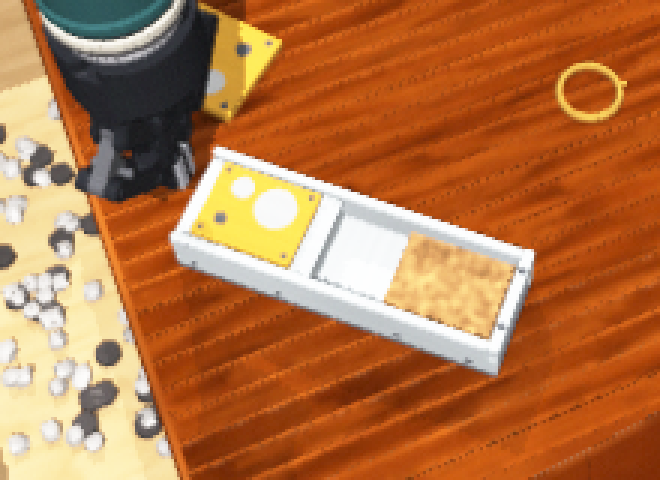

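Emit:
{"name": "send_rows", "arguments": {
  "commands": [
    {"travel":[-0.001,-0.0013,0.006],"twist":[0,0,0],"hand":255},
    {"travel":[-0.001,-0.0013,0.013],"twist":[0,0,0],"hand":255},
    {"travel":[-0.001,-0.0013,0.018],"twist":[0,0,0],"hand":255},
    {"travel":[-0.001,-0.0013,0.022],"twist":[0,0,0],"hand":255},
    {"travel":[-0.001,-0.0013,0.0225],"twist":[0,0,0],"hand":255}
  ]
}}

```text
t: 3.55
ee_pos: [0.4354, -0.0795, 0.0533]
eef_rot: [[0.722, -0.692, -0.002], [-0.692, -0.722, 0.0], [-0.002, 0.001, -1.0]]
force: [0.4, 0.8, -0.2]
finger_gap: -0.0002
```

Run:
```python
from h import *
where()
plan([pose(x,.0365,0) for x in(-.0905,-.0875,-.0845,-.0815,-.0785)])
```

```text
t 3.55 tip jig mm [-94.   -0.   36.2] tilt -0.1 yaw -0.11 F u,v,z [-0.2  0.9 -0.2] gap -0.0
{"travel":[0.0035, -0.0, -0.0003],"twist":[0.001, 0.002, -0.002],"hand":255},
{"travel":[0.0065, -0.0, -0.0003],"twist":[0.001, 0.002, -0.002],"hand":255},
{"travel":[0.0095, -0.0, -0.0003],"twist":[0.001, 0.002, -0.002],"hand":255},
{"travel":[0.0125, -0.0, -0.0003],"twist":[0.001, 0.002, -0.002],"hand":255},
{"travel":[0.0155, -0.0, -0.0003],"twist":[0.001, 0.002, -0.002],"hand":255},
```

Emit:
{"name": "send_rows", "arguments": {
  "commands": [
    {"travel":[0.0035,0,0],"twist":[0,0,0],"hand":255},
    {"travel":[0.0065,0,0],"twist":[0,0,0],"hand":255},
    {"travel":[0.0095,0,0],"twist":[0,0,0],"hand":255},
    {"travel":[0.0125,0,0],"twist":[0,0,0],"hand":255},
    {"travel":[0.0155,0,0],"twist":[0,0,0],"hand":255}
  ]
}}

```text
t: 4.05
ee_pos: [0.4468, -0.0904, 0.0533]
eef_rot: [[0.721, -0.692, -0.002], [-0.692, -0.721, 0.0], [-0.002, 0.001, -1.0]]
force: [0.1, 1.0, 1.1]
finger_gap: 0.0
```

Run:
```python
from h import *
where()
K=np.array([[-98,33,39],[-98,-33,39],[-12,27,34],[-12,-27,34],[32,27,24],[32,-27,24]])/1e3
X=np.array([JX,JY,0])+K[:,:1]*U+K[:,1:2]*V+K[:,2:]*[0,0,1]
print(proj("wrist",X).round(1).tolist())
cv2.imwrite("pics/w4.png",r.get_image("wrist")[:,:,::-1]);where()
plan([pose(x,.0365,0) for x in(-.0755,-.0725,-.0695,-.0665,-.0635)])
```

```text
t 4.05 tip jig mm [-78.2  -0.1  36.3] tilt -0.1 yaw -0.11 F u,v,z [-0.6  0.8  1.1] gap 0.0
[[204.0, 299.5], [360.4, 299.2], [208.5, 84.7], [354.9, 84.5], [206.7, -42.9], [356.3, -43.1]]
t 4.1 tip jig mm [-77.5   0.   36.3] tilt -0.0 yaw -0.14 F u,v,z [1.6 0.6 0.6] gap 0.0
{"travel":[0.002, 0.0001, -0.0002],"twist":[0.001, 0.001, -0.002],"hand":255},
{"travel":[0.005, 0.0001, -0.0002],"twist":[0.001, 0.001, -0.002],"hand":255},
{"travel":[0.008, 0.0, -0.0002],"twist":[0.001, 0.001, -0.002],"hand":255},
{"travel":[0.011, 0.0, -0.0002],"twist":[0.001, 0.001, -0.002],"hand":255},
{"travel":[0.014, 0.0, -0.0002],"twist":[0.001, 0.001, -0.002],"hand":255},
```

View pics/w4.png

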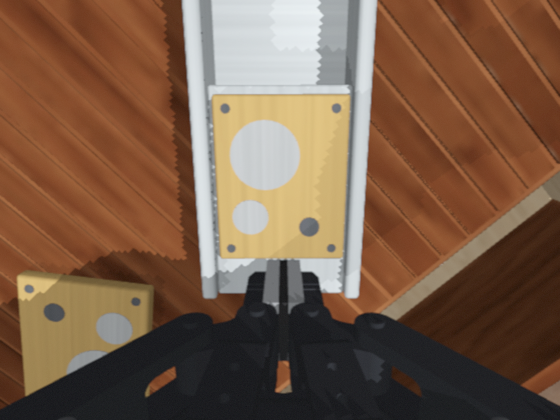

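Emit:
{"name": "send_rows", "arguments": {
  "commands": [
    {"travel":[0.003,0,0],"twist":[0,0,0],"hand":255},
    {"travel":[0.0065,0,0],"twist":[0,0,0],"hand":255},
    {"travel":[0.01,0,0],"twist":[0,0,0],"hand":255},
    {"travel":[0.0135,0,0],"twist":[0,0,0],"hand":255},
    {"travel":[0.017,0,0],"twist":[0,0,0],"hand":255}
  ]
}}

```text
t: 4.6
ee_pos: [0.4599, -0.1029, 0.0533]
eef_rot: [[0.721, -0.693, -0.001], [-0.693, -0.721, -0.0], [-0.001, 0.001, -1.0]]
force: [-0.4, -0.4, -0.5]
finger_gap: 0.0002
```

```bash
sed -i 's/dx=0.011/dx=0.009/; s/0.011\*E/0.009*E/' h.py
python3 - <<'E'
from h import *
where()
E
```

```text
t 4.6 tip jig mm [-62.1  -0.   36.3] tilt -0.0 yaw -0.14 F u,v,z [-0.  -0.5 -0.5] gap 0.0
```

Emit:
{"name": "send_rows", "arguments": {
  "commands": [
    {"travel":[0.003,0,0],"twist":[0,0,0],"hand":255},
    {"travel":[0.006,0,0],"twist":[0,0,0],"hand":255},
    {"travel":[0.009,0,0],"twist":[0,0,0],"hand":255},
    {"travel":[0.012,0,0],"twist":[0,0,0],"hand":255},
    {"travel":[0.0145,0,0],"twist":[0,0,0],"hand":255}
  ]
}}

```text
t: 5.1
ee_pos: [0.4706, -0.1131, 0.0533]
eef_rot: [[0.721, -0.693, -0.001], [-0.693, -0.721, -0.0], [-0.0, 0.001, -1.0]]
force: [0.1, 0.2, 0.3]
finger_gap: 0.0002
```

Run:
```python
from h import *
where()
cv2.imwrite("pics/w5.png",r.get_image("wrist")[:,:,::-1]);where()
```

```text
t 5.1 tip jig mm [-47.4  -0.   36.3] tilt -0.0 yaw -0.14 F u,v,z [-0.1  0.3  0.3] gap 0.0
t 5.15 tip jig mm [-46.7   0.   36.3] tilt 0.0 yaw -0.16 F u,v,z [ 0.1 -0.2 -0.3] gap 0.0
```

View pics/w5.png

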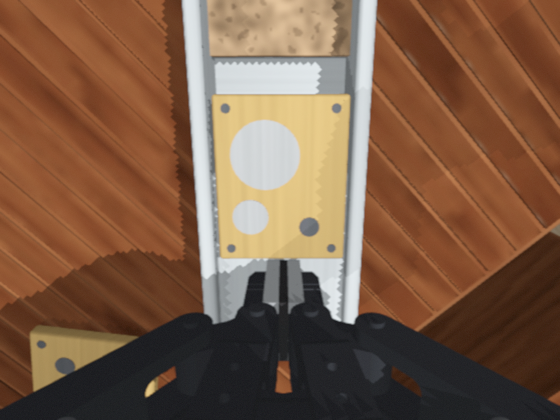

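Plate still square (rows 95–258), finger on its rear, not yet dropped. Push on slowly.

Emit:
{"name": "send_rows", "arguments": {
  "commands": [
    {"travel":[0.0015,0,0],"twist":[0,0,0],"hand":255},
    {"travel":[0.003,0,0],"twist":[0,0,0],"hand":255},
    {"travel":[0.0045,0,0],"twist":[0,0,0],"hand":255},
    {"travel":[0.006,0,0],"twist":[0,0,0],"hand":255},
    {"travel":[0.0075,0,0],"twist":[0,0,0],"hand":255}
  ]
}}

```text
t: 5.65
ee_pos: [0.4767, -0.1188, 0.0534]
eef_rot: [[0.721, -0.693, 0.0], [-0.693, -0.721, -0.001], [0.001, 0.0, -1.0]]
force: [-0.2, -0.7, 0.1]
finger_gap: -0.0
```

Run:
```python
from h import *
where()
cv2.imwrite("pics/w6.png",r.get_image("wrist")[:,:,::-1]);where()
```

```text
t 5.65 tip jig mm [-39.    0.1  36.4] tilt 0.0 yaw -0.16 F u,v,z [ 0.3 -0.7  0.1] gap -0.0
t 5.7 tip jig mm [-38.6   0.1  36.4] tilt 0.1 yaw -0.17 F u,v,z [ 0.3 -1.6 -0.3] gap 0.0
```

View pics/w6.png

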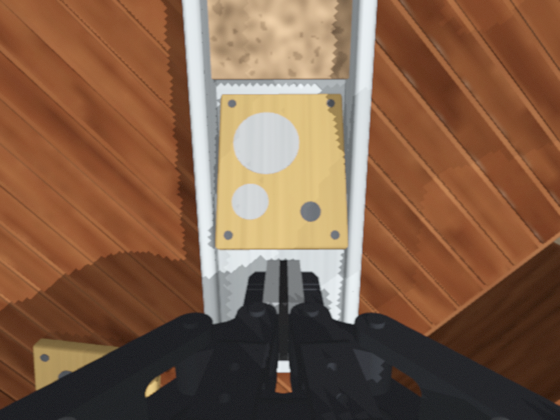

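Emit:
{"name": "send_rows", "arguments": {
  "commands": [
    {"travel":[0.0015,0,0],"twist":[0,0,0],"hand":255},
    {"travel":[0.003,0,0],"twist":[0,0,0],"hand":255},
    {"travel":[0.0045,0,0],"twist":[0,0,0],"hand":255},
    {"travel":[0.006,0,0],"twist":[0,0,0],"hand":255},
    {"travel":[0.0075,0,0],"twist":[0,0,0],"hand":255}
  ]
}}

```text
t: 6.2
ee_pos: [0.4825, -0.1243, 0.0534]
eef_rot: [[0.721, -0.693, 0.001], [-0.693, -0.721, -0.001], [0.001, 0.0, -1.0]]
force: [0.1, 0.4, 0.1]
finger_gap: 0.0001
```

Run:
```python
from h import *
where()
cv2.imwrite("pics/w7.png",r.get_image("wrist")[:,:,::-1]);where()
cv2.imwrite("pics/s7.png",r.get_image("side")[200:360,140:360,::-1].repeat(3,0).repeat(3,1))
```

```text
t 6.2 tip jig mm [-30.9   0.1  36.4] tilt 0.1 yaw -0.17 F u,v,z [-0.3  0.4  0.1] gap 0.0
t 6.25 tip jig mm [-30.5   0.1  36.5] tilt 0.1 yaw -0.18 F u,v,z [ 0.4 -0.   0.1] gap -0.0
```

View pics/w7.png

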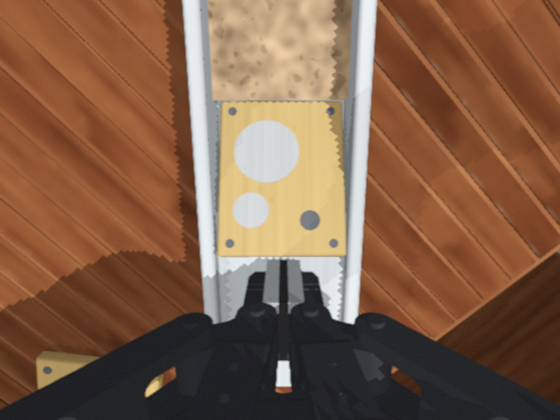

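View pics/s7.png

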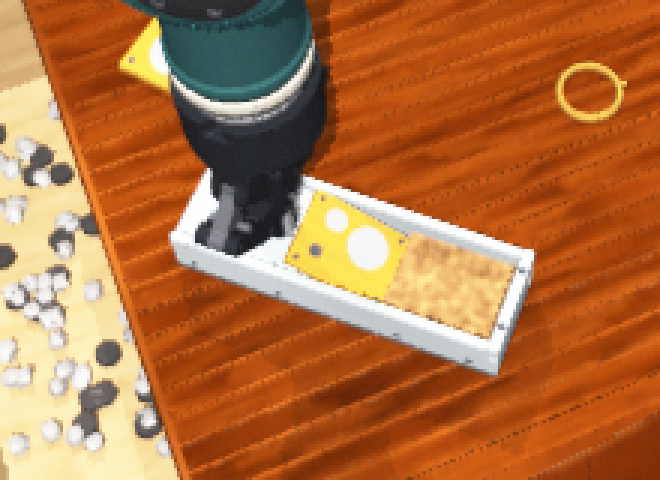

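```bash
cat >> h.py <<'E'
def arc(th,h=6.3,ov=1.5,phimax=20):
    """th deg plate slope -> pose"""
    t=np.radians(th);E=np.array([32-6*np.sin(t)-64*np.cos(t),14+64*np.sin(t)])
    phi=np.clip((th-26)/(65-26)*phimax,0,phimax);p=np.radians(max(min(phi,90-th),0)) if th>90-phimax else np.radians(phi)
    c=E+h*np.array([np.sin(p),-np.cos(p)])
    return pose((c[0]+ov)/1e3,c[1]/1e3,phi)
E
python3 - <<'E'
from h import *
where()
plan([pose(-.0305,.0353,0),arc(26),arc(28),arc(31),arc(34)])
E
```

```text
t 6.3 tip jig mm [-30.7   0.1  36.4] tilt 0.1 yaw -0.18 F u,v,z [-0.1  0.2 -0.3] gap -0.0
{"travel":[0.0003, 0.0002, 0.0011],"twist":[0.0, -0.002, -0.003],"hand":255},
{"travel":[0.0041, 0.0001, 0.0007],"twist":[0.0, -0.002, -0.003],"hand":255},
{"travel":[0.0047, 0.0001, -0.0011],"twist":[0.0, 0.016, -0.003],"hand":255},
{"travel":[0.0058, 0.0001, -0.0038],"twist":[0.0, 0.043, -0.003],"hand":255},
{"travel":[0.0071, 0.0001, -0.0064],"twist":[0.0, 0.07, -0.003],"hand":255},
```

Emit:
{"name": "send_rows", "arguments": {
  "commands": [
    {"travel":[0,0,0.001],"twist":[0,0,0],"hand":255},
    {"travel":[0.004,0,0.0008],"twist":[0,0,0],"hand":255},
    {"travel":[0.0047,0,-0.001],"twist":[0,0.016,0],"hand":255},
    {"travel":[0.0058,0,-0.0038],"twist":[0,0.043,0],"hand":255},
    {"travel":[0.0071,0,-0.0064],"twist":[0,0.07,0],"hand":255}
  ]
}}

```text
t: 6.8
ee_pos: [0.4872, -0.1291, 0.06]
eef_rot: [[0.719, -0.693, 0.052], [-0.691, -0.721, -0.051], [0.073, 0.0, -0.997]]
force: [-2.1, 0.2, 1.3]
finger_gap: -0.0003
```

Run:
```python
from h import *
where()
cv2.imwrite("pics/w8.png",r.get_image("wrist")[:,:,::-1]);where()
cv2.imwrite("pics/s8.png",r.get_image("side")[200:360,140:360,::-1].repeat(3,0).repeat(3,1))
plan([arc(t) for t in (34,37,40,43,46,49,52)])
```

```text
t 6.8 tip jig mm [-23.   -0.1  43.7] tilt 4.2 yaw -0.16 F u,v,z [-1.6 -1.3  1.3] gap -0.0
t 6.85 tip jig mm [-22.8   0.3  44.1] tilt 4.3 yaw -0.12 F u,v,z [-1.8 -1.2  0.7] gap -0.0
{"travel":[-0.0001, 0.0003, 0.0005],"twist":[-0.0, -0.003, -0.002],"hand":255},
{"travel":[0.0016, 0.0003, -0.0018],"twist":[-0.0, 0.024, -0.002],"hand":255},
{"travel":[0.0033, 0.0003, -0.0041],"twist":[0.0, 0.051, -0.002],"hand":255},
{"travel":[0.0052, 0.0003, -0.0062],"twist":[0.0, 0.078, -0.002],"hand":255},
{"travel":[0.0072, 0.0003, -0.0081],"twist":[0.0, 0.105, -0.002],"hand":255},
{"travel":[0.0094, 0.0003, -0.0099],"twist":[0.0, 0.132, -0.002],"hand":255},
{"travel":[0.0117, 0.0003, -0.0116],"twist":[0.0, 0.159, -0.002],"hand":255},
```

View pics/w8.png

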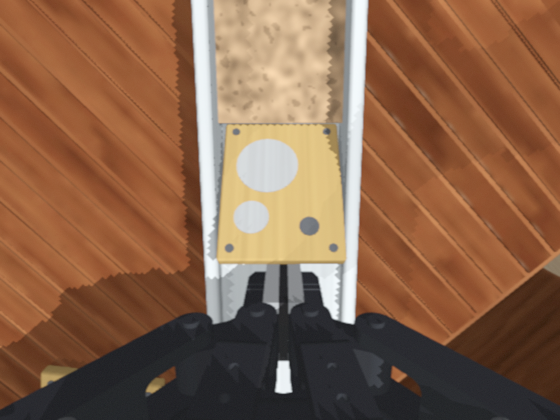

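View pics/s8.png

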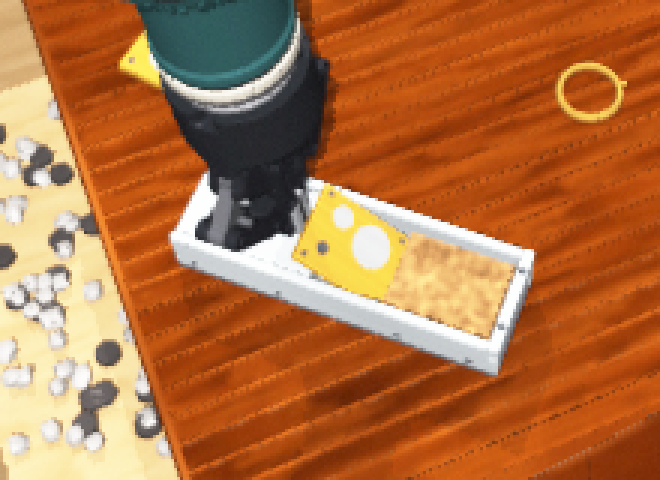

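Emit:
{"name": "send_rows", "arguments": {
  "commands": [
    {"travel":[0.0016,0,-0.0018],"twist":[0,0.024,0],"hand":255},
    {"travel":[0.0033,0,-0.0041],"twist":[0,0.051,0],"hand":255},
    {"travel":[0.0052,0,-0.0062],"twist":[0,0.078,0],"hand":255},
    {"travel":[0.0072,0,-0.0081],"twist":[0,0.105,0],"hand":255},
    {"travel":[0.0094,0,-0.0099],"twist":[0,0.132,0],"hand":255}
  ]
}}

```text
t: 7.4
ee_pos: [0.4939, -0.1346, 0.0714]
eef_rot: [[0.709, -0.692, 0.138], [-0.679, -0.722, -0.134], [0.193, 0.002, -0.981]]
force: [-0.8, -0.5, 0.2]
finger_gap: -0.0001
```

Run:
```python
from h import *
where()
cv2.imwrite("pics/w9.png",r.get_image("wrist")[:,:,::-1]);where()
cv2.imwrite("pics/s9.png",r.get_image("side")[200:360,140:360,::-1].repeat(3,0).repeat(3,1))
plan([arc(t) for t in (49,52,55,58,61,64,67)])
```

```text
t 7.4 tip jig mm [-12.5   0.6  56.4] tilt 11.1 yaw -0.06 F u,v,z [-0.2 -0.9  0.2] gap -0.0
t 7.45 tip jig mm [-12.5   1.2  56.5] tilt 11.1 yaw -0.1 F u,v,z [0.1 0.3 0.5] gap 0.0
{"travel":[0.0005, 0.0011, 0.0005],"twist":[0.002, 0.012, -0.003],"hand":255},
{"travel":[0.003, 0.0011, -0.0008],"twist":[0.002, 0.039, -0.003],"hand":255},
{"travel":[0.0056, 0.0011, -0.0021],"twist":[0.002, 0.066, -0.003],"hand":255},
{"travel":[0.0082, 0.0011, -0.0031],"twist":[0.002, 0.093, -0.003],"hand":255},
{"travel":[0.011, 0.0011, -0.004],"twist":[0.002, 0.12, -0.003],"hand":255},
{"travel":[0.0138, 0.0011, -0.0047],"twist":[0.002, 0.146, -0.003],"hand":255},
{"travel":[0.0168, 0.0011, -0.0054],"twist":[0.002, 0.155, -0.003],"hand":255},
```

View pics/w9.png

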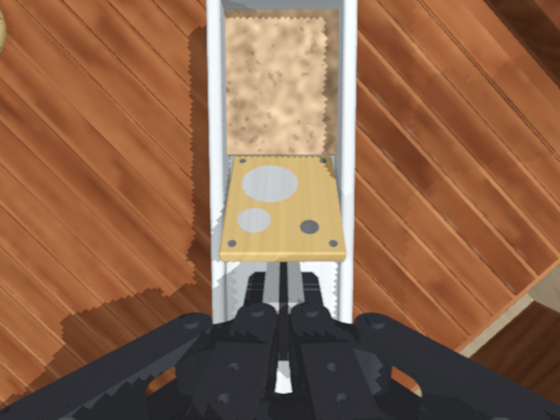

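View pics/s9.png

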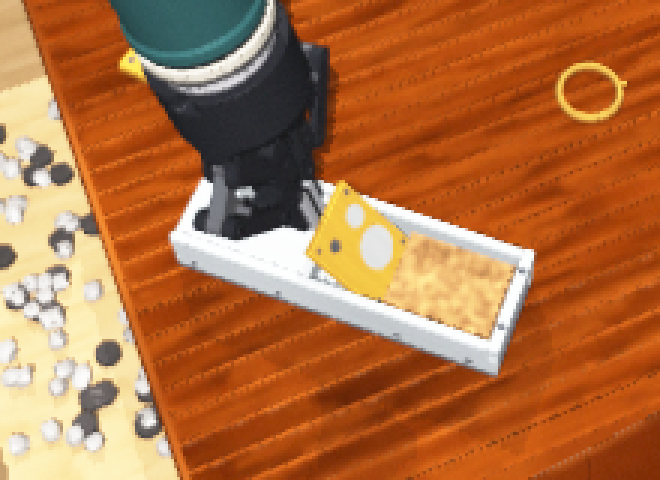

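Emit:
{"name": "send_rows", "arguments": {
  "commands": [
    {"travel":[0.003,0.001,-0.001],"twist":[0,0.039,0],"hand":255},
    {"travel":[0.0056,0.001,-0.0022],"twist":[0,0.066,0],"hand":255},
    {"travel":[0.0082,0.001,-0.0032],"twist":[0,0.093,0],"hand":255},
    {"travel":[0.011,0.001,-0.0041],"twist":[0,0.12,0],"hand":255},
    {"travel":[0.0138,0.001,-0.0048],"twist":[0,0.146,0],"hand":255}
  ]
}}

```text
t: 8.0
ee_pos: [0.5129, -0.1435, 0.0946]
eef_rot: [[0.685, -0.698, 0.211], [-0.659, -0.716, -0.23], [0.311, 0.019, -0.95]]
force: [2.8, -0.4, 0.2]
finger_gap: -0.0001
```

Run:
```python
from h import *
where()
cv2.imwrite("pics/w10.png",r.get_image("wrist")[:,:,::-1]);where()
cv2.imwrite("pics/s10.png",r.get_image("side")[200:360,140:360,::-1].repeat(3,0).repeat(3,1))
plan([arc(t) for t in (64,67,70,73,76,79,82,86,90)])
```

```text
t 8.0 tip jig mm [ 9.1  6.9 81.3] tilt 18.1 yaw -0.19 F u,v,z [2.3 1.7 0.2] gap -0.0
t 8.05 tip jig mm [ 9.6  9.2 82.2] tilt 18.3 yaw 0.52 F u,v,z [0.6 1.  0. ] gap 0.0
{"travel":[-0.0122, 0.0091, 0.0135],"twist":[0.018, 0.023, -0.0],"hand":255},
{"travel":[-0.0091, 0.0091, 0.0131],"twist":[0.018, 0.032, -0.0],"hand":255},
{"travel":[-0.0058, 0.0091, 0.0129],"twist":[0.018, 0.032, -0.0],"hand":255},
{"travel":[-0.0029, 0.0091, 0.0128],"twist":[0.018, 0.032, -0.0],"hand":255},
{"travel":[0.0, 0.0091, 0.013],"twist":[0.018, 0.032, -0.0],"hand":255},
{"travel":[0.003, 0.0091, 0.0132],"twist":[0.018, 0.032, -0.0],"hand":255},
{"travel":[0.0059, 0.0091, 0.0137],"twist":[0.018, 0.032, -0.0],"hand":255},
{"travel":[0.0098, 0.009, 0.0145],"twist":[0.018, 0.032, -0.0],"hand":255},
{"travel":[0.0137, 0.009, 0.0156],"twist":[0.018, 0.032, -0.0],"hand":255},
```

View pics/w10.png

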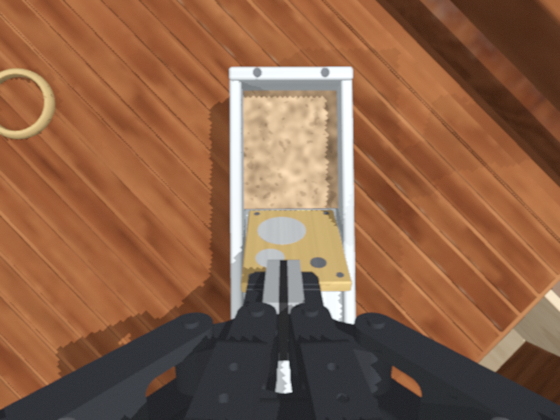

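View pics/s10.png

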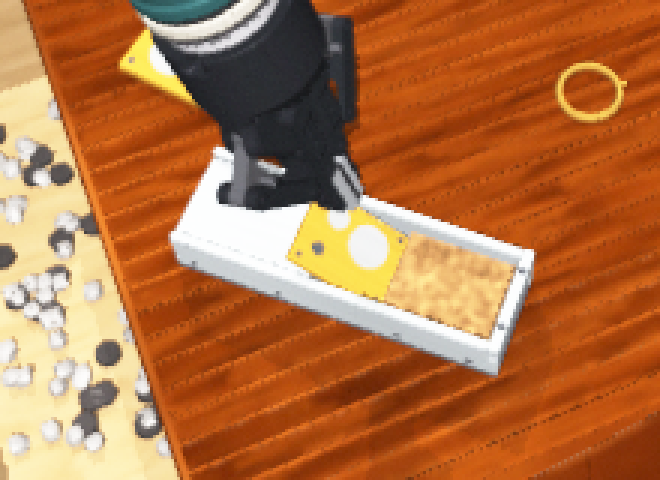

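Run:
```python
from h import *
s=r.sense();print(np.round(s["q"],1),np.round(s["dq"],1));where()
```

```text
[-17.1  36.3  28.9 133.2 -87.5   4.5 -42.1] [ 2.5  0.1 -2.2  0.6 -1.1 -0.3 -4.5]
t 8.1 tip jig mm [ 9.3  9.  81.7] tilt 18.2 yaw -0.02 F u,v,z [0.2 0.8 0.1] gap 0.0
```

Run:
```python
from h import *
plan([pose(.009,.09,13,y=.008),pose(.005,.1,9,y=.006),pose(0,.105,5,y=.004),pose(-.005,.11,2,y=.002),pose(-.012,.11,0)])
```

```text
{"travel":[0.0039, 0.0015, -0.0087],"twist":[0.018, -0.09, -0.001],"hand":255},
{"travel":[0.0045, 0.0037, -0.0199],"twist":[0.018, -0.16, -0.002],"hand":255},
{"travel":[0.0026, 0.0058, -0.0265],"twist":[0.018, -0.23, -0.002],"hand":255},
{"travel":[0.0004, 0.0079, -0.0331],"twist":[0.018, -0.282, -0.003],"hand":255},
{"travel":[-0.0056, 0.01, -0.0353],"twist":[0.018, -0.317, -0.003],"hand":255},
```

Emit:
{"name": "send_rows", "arguments": {
  "commands": [
    {"travel":[0.004,0.0015,-0.009],"twist":[0.018,-0.09,0],"hand":255},
    {"travel":[0.0045,0.004,-0.02],"twist":[0.018,-0.16,0],"hand":255},
    {"travel":[0.0025,0.006,-0.0265],"twist":[0.018,-0.23,0],"hand":255},
    {"travel":[0,0.008,-0.033],"twist":[0.018,-0.282,0],"hand":255},
    {"travel":[-0.0055,0.01,-0.035],"twist":[0.018,-0.317,0],"hand":255}
  ]
}}

```text
t: 8.6
ee_pos: [0.4964, -0.1392, 0.1271]
eef_rot: [[0.718, -0.696, -0.002], [-0.696, -0.718, -0.002], [-0.0, 0.002, -1.0]]
force: [-0.0, 0.4, -0.3]
finger_gap: -0.0001
```

Run:
```python
from h import *
s=r.sense();print(np.round(s["q"],1),np.round(s["dq"],1));where()
plan([pose(-.018,.11,0),pose(-.027,.105,0),pose(-.038,.1,0),pose(-.047,.095,0),pose(-.047,.085,0)])
```

```text
[-24.8  41.5  52.3 125.6 -54.3  40.  -68. ] [ 4.2  2.1  0.6 -2.1 11.7 21.3 -5.7]
t 8.6 tip jig mm [-10.6  -1.1 110.1] tilt -0.0 yaw -0.42 F u,v,z [-0.3  0.3 -0.3] gap -0.0
{"travel":[-0.0074, -0.001, 0.0001],"twist":[0.002, 0.0, -0.007],"hand":255},
{"travel":[-0.0164, -0.0009, 0.0051],"twist":[0.002, 0.0, -0.007],"hand":255},
{"travel":[-0.0274, -0.0008, 0.0101],"twist":[0.002, 0.0, -0.007],"hand":255},
{"travel":[-0.0364, -0.0008, 0.0151],"twist":[0.002, 0.0, -0.007],"hand":255},
{"travel":[-0.0364, -0.0008, 0.0251],"twist":[0.002, 0.0, -0.007],"hand":255},
```

Emit:
{"name": "send_rows", "arguments": {
  "commands": [
    {"travel":[-0.0075,-0.001,0],"twist":[0,0,-0.007],"hand":255},
    {"travel":[-0.0165,-0.001,0.005],"twist":[0,0,-0.007],"hand":255},
    {"travel":[-0.0275,-0.001,0.01],"twist":[0,0,-0.007],"hand":255},
    {"travel":[-0.0365,-0.001,0.015],"twist":[0,0,-0.007],"hand":255},
    {"travel":[-0.0365,-0.001,0.025],"twist":[0,0,-0.007],"hand":255}
  ]
}}

```text
t: 9.1
ee_pos: [0.469, -0.1114, 0.1014]
eef_rot: [[0.723, -0.691, -0.003], [-0.691, -0.723, -0.0], [-0.002, 0.002, -1.0]]
force: [-0.8, -0.0, -0.7]
finger_gap: -0.0001
```

Run:
```python
from h import *
s=r.sense();print(np.round(s["q"],1),np.round(s["dq"],1));where()
cv2.imwrite("pics/w11.png",r.get_image("wrist")[:,:,::-1])
plan([pose(-.045,z,0) for z in (.075,.06,.05,.042,.038)])
```

```text
[-25.5  41.5  48.6 130.2 -59.6  35.1 -64.4] [ 11.    8.  -14.8   0.3 -16.8 -11.2  13.5]
t 9.1 tip jig mm [-49.7   0.1  84.4] tilt -0.1 yaw 0.01 F u,v,z [-0.6 -0.6 -0.7] gap -0.0
{"travel":[0.0041, 0.0001, 0.0083],"twist":[0.003, 0.003, 0.0],"hand":255},
{"travel":[0.0042, 0.0, 0.0233],"twist":[0.003, 0.003, 0.0],"hand":255},
{"travel":[0.0042, 0.0, 0.0333],"twist":[0.003, 0.003, 0.0],"hand":255},
{"travel":[0.0042, -0.0, 0.0413],"twist":[0.003, 0.003, 0.0],"hand":255},
{"travel":[0.0042, -0.0, 0.0453],"twist":[0.003, 0.003, 0.0],"hand":255},
```

View pics/w11.png

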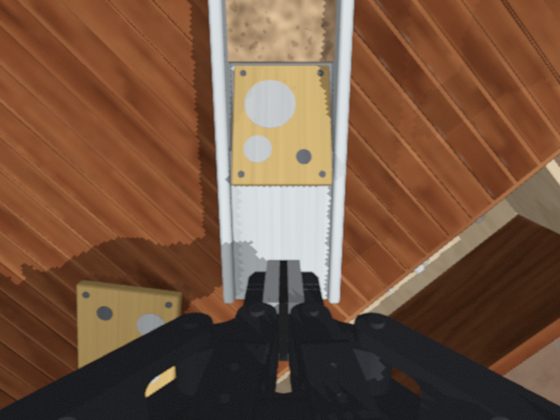

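Emit:
{"name": "send_rows", "arguments": {
  "commands": [
    {"travel":[0.004,0,0.01],"twist":[0,0,0],"hand":255},
    {"travel":[0.004,0,0.024],"twist":[0,0,0],"hand":255},
    {"travel":[0.004,0,0.035],"twist":[0,0,0],"hand":255},
    {"travel":[0.004,0,0.043],"twist":[0,0,0],"hand":255},
    {"travel":[0.004,0,0.047],"twist":[0,0,0],"hand":255}
  ]
}}

```text
t: 9.65
ee_pos: [0.4721, -0.1149, 0.0523]
eef_rot: [[0.723, -0.691, -0.005], [-0.691, -0.723, -0.001], [-0.003, 0.004, -1.0]]
force: [0.3, 0.7, -0.2]
finger_gap: -0.0002
```

Run:
```python
from h import *
s=r.sense();print(np.round(s["q"],1));where()
plan([pose(-.040,.0355,0),pose(-.036,.0353,0),pose(-.033,.0353,0),pose(-.030,.0353,0)]+[arc(t,phimax=6) for t in (26,28,31,34)])
```

```text
[-20.4  45.3  41.5 130.5 -67.6  30.5 -57.7]
t 9.65 tip jig mm [-45.   -0.3  35.3] tilt -0.2 yaw -0.0 F u,v,z [-0.3  0.8 -0.2] gap -0.0
{"travel":[0.005, -0.0002, -0.0002],"twist":[0.004, 0.003, 0.0],"hand":255},
{"travel":[0.009, -0.0002, -0.0],"twist":[0.004, 0.003, 0.0],"hand":255},
{"travel":[0.012, -0.0002, -0.0],"twist":[0.004, 0.003, 0.0],"hand":255},
{"travel":[0.015, -0.0002, -0.0001],"twist":[0.004, 0.003, 0.0],"hand":255},
{"travel":[0.0183, -0.0002, -0.0005],"twist":[0.004, 0.003, 0.0],"hand":255},
{"travel":[0.0191, -0.0002, -0.0025],"twist":[0.004, 0.009, 0.0],"hand":255},
{"travel":[0.0204, -0.0002, -0.0053],"twist":[0.004, 0.017, 0.0],"hand":255},
{"travel":[0.0218, -0.0002, -0.0081],"twist":[0.004, 0.025, 0.0],"hand":255},
```

Emit:
{"name": "send_rows", "arguments": {
  "commands": [
    {"travel":[0.005,0,0],"twist":[0,0,0],"hand":255},
    {"travel":[0.009,0,0],"twist":[0,0,0],"hand":255},
    {"travel":[0.012,0,0],"twist":[0,0,0],"hand":255},
    {"travel":[0.015,0,0],"twist":[0,0,0],"hand":255},
    {"travel":[0.0175,0,-0.0005],"twist":[0,0,0],"hand":255}
  ]
}}

```text
t: 10.15
ee_pos: [0.4841, -0.1262, 0.0528]
eef_rot: [[0.723, -0.691, -0.007], [-0.691, -0.723, 0.002], [-0.006, 0.003, -1.0]]
force: [-2.1, 3.4, 1.9]
finger_gap: 0.0001
```

Run:
```python
from h import *
s=r.sense();print(np.round(s["q"],1));where()
plan([arc(t,phimax=0) for t in (26,29,32,35,38,41,44)])
```

```text
[-19.7  46.1  42.4 128.6 -66.   32.1 -58.6]
t 10.15 tip jig mm [-28.6  -0.2  35.7] tilt -0.3 yaw 0.03 F u,v,z [-3.8  1.   1.9] gap 0.0
{"travel":[0.0018, -0.0001, -0.0],"twist":[0.003, 0.006, 0.001],"hand":255},
{"travel":[0.0031, -0.0001, -0.003],"twist":[0.003, 0.006, 0.001],"hand":255},
{"travel":[0.0045, -0.0001, -0.0059],"twist":[0.003, 0.006, 0.001],"hand":255},
{"travel":[0.0061, -0.0001, -0.0087],"twist":[0.003, 0.006, 0.001],"hand":255},
{"travel":[0.0078, -0.0001, -0.0114],"twist":[0.003, 0.006, 0.001],"hand":255},
{"travel":[0.0097, -0.0001, -0.014],"twist":[0.003, 0.006, 0.001],"hand":255},
{"travel":[0.0117, -0.0001, -0.0165],"twist":[0.003, 0.006, 0.001],"hand":255},
```

Emit:
{"name": "send_rows", "arguments": {
  "commands": [
    {"travel":[0.0018,0,-0.0015],"twist":[0,0,0],"hand":255},
    {"travel":[0.0031,0,-0.0032],"twist":[0,0,0],"hand":255},
    {"travel":[0.0045,0,-0.006],"twist":[0,0,0],"hand":255},
    {"travel":[0.0061,0,-0.0087],"twist":[0,0,0],"hand":255},
    {"travel":[0.0078,0,-0.0114],"twist":[0,0,0],"hand":255}
  ]
}}

```text
t: 10.65
ee_pos: [0.4903, -0.1321, 0.0645]
eef_rot: [[0.723, -0.691, -0.006], [-0.691, -0.723, 0.0], [-0.004, 0.004, -1.0]]
force: [-0.7, 1.4, 0.2]
finger_gap: -0.0001
```

Run:
```python
from h import *
s=r.sense();print(np.round(s["q"],1));where()
cv2.imwrite("pics/w12.png",r.get_image("wrist")[:,:,::-1])
plan([arc(t,phimax=0) for t in (38,41,44,47,50,53,56)])
```

```text
[-20.3  45.6  44.3 127.6 -63.6  33.8 -60.4]
t 10.65 tip jig mm [-20.   -0.2  47.5] tilt -0.2 yaw 0.02 F u,v,z [-1.5  0.5  0.2] gap -0.0
{"travel":[-0.002, 0.0, 0.0009],"twist":[0.003, 0.002, 0.0],"hand":255},
{"travel":[-0.0001, 0.0, -0.0017],"twist":[0.003, 0.002, 0.0],"hand":255},
{"travel":[0.0019, 0.0, -0.0042],"twist":[0.003, 0.002, 0.0],"hand":255},
{"travel":[0.0041, 0.0, -0.0065],"twist":[0.003, 0.002, 0.0],"hand":255},
{"travel":[0.0064, 0.0, -0.0088],"twist":[0.003, 0.002, 0.0],"hand":255},
{"travel":[0.0088, 0.0, -0.0108],"twist":[0.003, 0.002, 0.0],"hand":255},
{"travel":[0.0114, 0.0, -0.0128],"twist":[0.003, 0.002, 0.0],"hand":255},
```

View pics/w12.png

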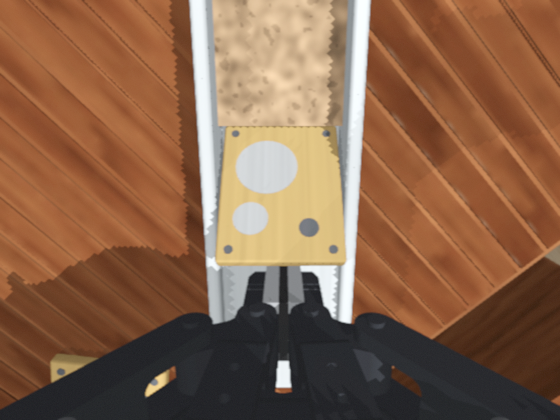

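Emit:
{"name": "send_rows", "arguments": {
  "commands": [
    {"travel":[0.002,0,-0.0035],"twist":[0,0,0],"hand":255},
    {"travel":[0.004,0,-0.006],"twist":[0,0,0],"hand":255},
    {"travel":[0.0064,0,-0.0085],"twist":[0,0,0],"hand":255},
    {"travel":[0.0088,0,-0.0107],"twist":[0,0,0],"hand":255},
    {"travel":[0.0114,0,-0.0127],"twist":[0,0,0],"hand":255}
  ]
}}

```text
t: 11.2
ee_pos: [0.5, -0.1411, 0.0779]
eef_rot: [[0.723, -0.691, -0.003], [-0.691, -0.723, -0.002], [-0.001, 0.003, -1.0]]
force: [-0.5, -0.2, 0.1]
finger_gap: -0.0001
```

Run:
```python
from h import *
s=r.sense();print(np.round(s["q"],1));where()
cv2.imwrite("pics/w13.png",r.get_image("wrist")[:,:,::-1])
plan([arc(t,phimax=0) for t in (56,59,62,65,68,71,74)])
```

```text
[-20.8  45.2  46.3 126.1 -60.9  35.8 -62.3]
t 11.2 tip jig mm [-6.8  0.  60.9] tilt -0.1 yaw 0.0 F u,v,z [-0.2 -0.5  0.1] gap -0.0
{"travel":[-0.0012, 0.0001, 0.0004],"twist":[0.003, 0.0, -0.0],"hand":255},
{"travel":[0.0015, 0.0001, -0.0014],"twist":[0.003, 0.0, -0.0],"hand":255},
{"travel":[0.0042, 0.0001, -0.003],"twist":[0.003, 0.0, -0.0],"hand":255},
{"travel":[0.0071, 0.0001, -0.0045],"twist":[0.003, 0.0, -0.0],"hand":255},
{"travel":[0.01, 0.0001, -0.0059],"twist":[0.003, 0.0, -0.0],"hand":255},
{"travel":[0.013, 0.0001, -0.007],"twist":[0.003, 0.0, -0.0],"hand":255},
{"travel":[0.0161, 0.0001, -0.0081],"twist":[0.003, 0.0, -0.0],"hand":255},
```

View pics/w13.png

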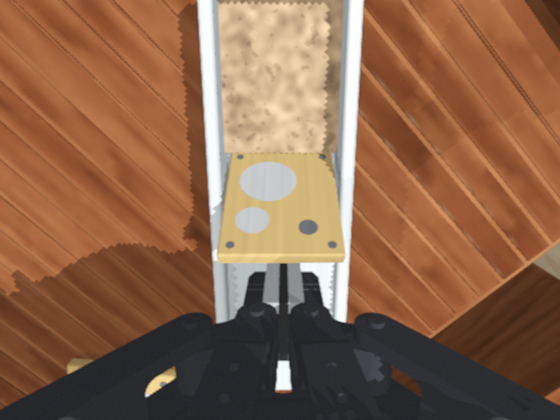

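Emit:
{"name": "send_rows", "arguments": {
  "commands": [
    {"travel":[0.0025,0,-0.0018],"twist":[0,0,0],"hand":255},
    {"travel":[0.0052,0,-0.0033],"twist":[0,0,0],"hand":255},
    {"travel":[0.008,0,-0.0047],"twist":[0,0,0],"hand":255},
    {"travel":[0.011,0,-0.006],"twist":[0,0,0],"hand":255},
    {"travel":[0.014,0,-0.0072],"twist":[0,0,0],"hand":255}
  ]
}}

```text
t: 11.75
ee_pos: [0.5109, -0.1514, 0.0855]
eef_rot: [[0.723, -0.691, -0.002], [-0.691, -0.723, -0.002], [-0.0, 0.003, -1.0]]
force: [-0.6, 0.5, 0.1]
finger_gap: 0.0001
```

Run:
```python
from h import *
s=r.sense();print(np.round(s["q"],1));where()
cv2.imwrite("pics/w14.png",r.get_image("wrist")[:,:,::-1])
plan([arc(t,phimax=0) for t in (72,75,78,81,84,87,90)])
```

```text
[-20.5  45.3  47.6 124.3 -59.2  37.5 -63.5]
t 11.75 tip jig mm [ 8.3  0.1 68.5] tilt -0.0 yaw -0.0 F u,v,z [-0.8 -0.1  0.1] gap 0.0
{"travel":[-0.0011, 0.0002, 0.0001],"twist":[0.003, -0.001, -0.0],"hand":255},
{"travel":[0.0021, 0.0002, -0.0008],"twist":[0.003, -0.001, -0.0],"hand":255},
{"travel":[0.0053, 0.0002, -0.0016],"twist":[0.003, -0.001, -0.0],"hand":255},
{"travel":[0.0085, 0.0002, -0.0022],"twist":[0.003, -0.001, -0.0],"hand":255},
{"travel":[0.0118, 0.0002, -0.0026],"twist":[0.003, -0.001, -0.0],"hand":255},
{"travel":[0.0151, 0.0002, -0.0029],"twist":[0.003, -0.001, -0.0],"hand":255},
{"travel":[0.0184, 0.0002, -0.003],"twist":[0.003, -0.001, -0.0],"hand":255},
```

View pics/w14.png

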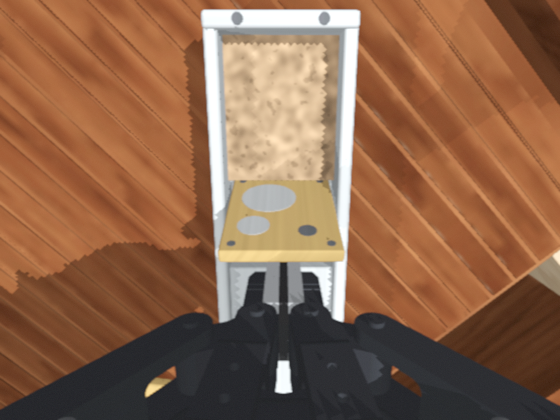

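Emit:
{"name": "send_rows", "arguments": {
  "commands": [
    {"travel":[0.003,0,-0.0008],"twist":[0,0,0],"hand":255},
    {"travel":[0.006,0,-0.0016],"twist":[0,0,0],"hand":255},
    {"travel":[0.009,0,-0.0021],"twist":[0,0,0],"hand":255},
    {"travel":[0.012,0,-0.0024],"twist":[0,0,0],"hand":255},
    {"travel":[0.015,0,-0.0025],"twist":[0,0,0],"hand":255}
  ]
}}

```text
t: 12.3
ee_pos: [0.5226, -0.1626, 0.0883]
eef_rot: [[0.723, -0.691, -0.001], [-0.691, -0.723, -0.003], [0.001, 0.003, -1.0]]
force: [0.1, -0.4, 0.7]
finger_gap: 0.0001
```

Run:
```python
from h import *
s=r.sense();print(np.round(s["q"],1));where()
cv2.imwrite("pics/w15.png",r.get_image("wrist")[:,:,::-1])
cv2.imwrite("pics/s15.png",r.get_image("side")[200:360,140:360,::-1].repeat(3,0).repeat(3,1))
where()
```

```text
[-19.7  45.9  48.2 122.5 -58.2  38.8 -64.1]
t 12.3 tip jig mm [24.5  0.1 71.3] tilt 0.1 yaw -0.02 F u,v,z [ 0.4 -0.2  0.7] gap 0.0
t 12.4 tip jig mm [24.8  0.1 71.3] tilt 0.1 yaw -0.02 F u,v,z [0.1 0.4 1.4] gap 0.0
```

View pics/w15.png

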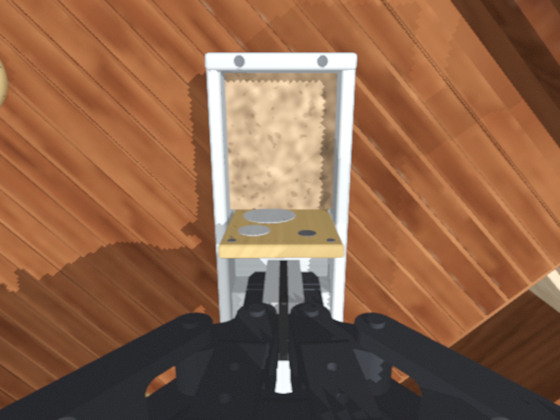

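View pics/s15.png

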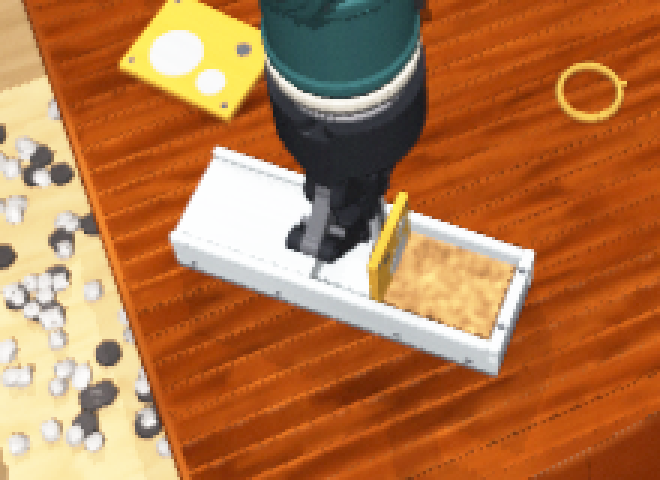

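Emit:
{"name": "send_rows", "arguments": {
  "commands": [
    {"travel":[0.002,0,0],"twist":[0,0,0],"hand":255},
    {"travel":[0.004,0,0],"twist":[0,0,0],"hand":255},
    {"travel":[0.006,0,0],"twist":[0,0,0],"hand":255},
    {"travel":[0.008,0,0],"twist":[0,0,0],"hand":255},
    {"travel":[0.01,0,0],"twist":[0,0,0],"hand":255}
  ]
}}

```text
t: 12.9
ee_pos: [0.5301, -0.1698, 0.0883]
eef_rot: [[0.723, -0.691, -0.001], [-0.691, -0.723, -0.004], [0.002, 0.003, -1.0]]
force: [0.6, 0.4, 0.2]
finger_gap: 0.0001
```

Run:
```python
from h import *
where()
cv2.imwrite("pics/w16.png",r.get_image("wrist")[:,:,::-1])
```

```text
t 12.9 tip jig mm [34.9  0.1 71.3] tilt 0.1 yaw -0.02 F u,v,z [0.1 0.7 0.2] gap 0.0
```

View pics/w16.png

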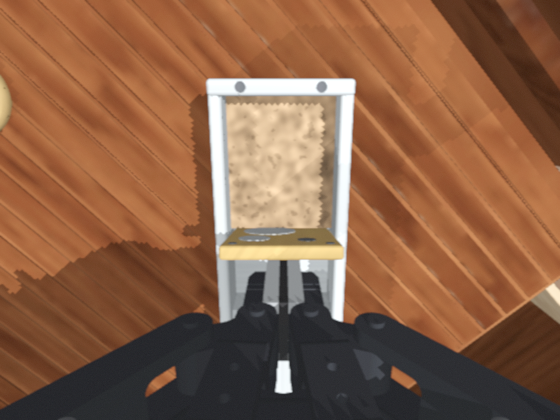

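Emit:
{"name": "send_rows", "arguments": {
  "commands": [
    {"travel":[0.002,0,0],"twist":[0,0,0],"hand":255},
    {"travel":[0.004,0,0],"twist":[0,0,0],"hand":255},
    {"travel":[0.006,0,0],"twist":[0,0,0],"hand":255},
    {"travel":[0.008,0,0],"twist":[0,0,0],"hand":255},
    {"travel":[0.01,0,0],"twist":[0,0,0],"hand":255}
  ]
}}

```text
t: 13.45
ee_pos: [0.5378, -0.1772, 0.0884]
eef_rot: [[0.723, -0.691, -0.0], [-0.691, -0.723, -0.004], [0.003, 0.003, -1.0]]
force: [-0.2, -0.2, -0.4]
finger_gap: 0.0002
```

Run:
```python
from h import *
where()
cv2.imwrite("pics/w17.png",r.get_image("wrist")[:,:,::-1])
cv2.imwrite("pics/s17.png",r.get_image("side")[200:360,140:360,::-1].repeat(3,0).repeat(3,1))
```

```text
t 13.45 tip jig mm [45.6  0.1 71.4] tilt 0.1 yaw -0.02 F u,v,z [ 0.  -0.3 -0.4] gap 0.0
```

View pics/w17.png

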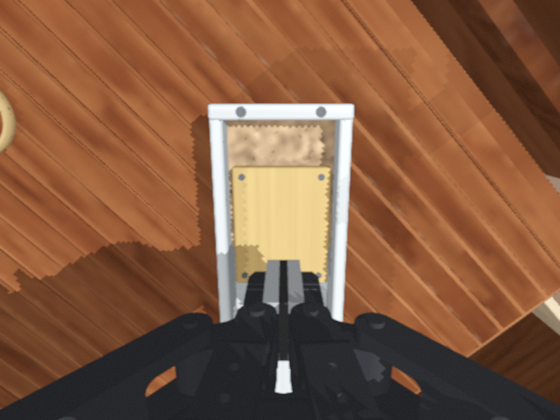

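View pics/s17.png

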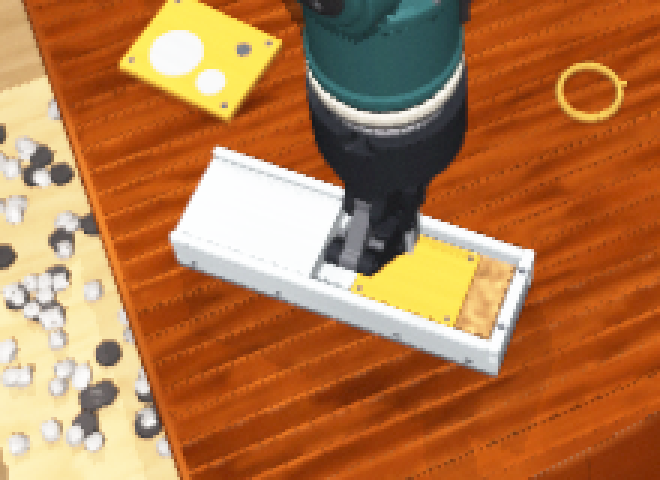

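Emit:
{"name": "send_rows", "arguments": {
  "commands": [
    {"travel":[-0.005,0,-0.015],"twist":[0,0,0],"hand":255},
    {"travel":[-0.015,0,-0.04],"twist":[0,0,0],"hand":255},
    {"travel":[-0.03,0,-0.065],"twist":[0,0,0],"hand":255},
    {"travel":[-0.045,0,-0.085],"twist":[0,0,0],"hand":255},
    {"travel":[-0.05,0,-0.09],"twist":[0,0,0],"hand":255}
  ]
}}

```text
t: 14.05
ee_pos: [0.5012, -0.1418, 0.1804]
eef_rot: [[0.722, -0.691, 0.002], [-0.691, -0.722, -0.004], [0.004, 0.001, -1.0]]
force: [0.2, -0.2, -0.3]
finger_gap: 0.0
```

Run:
```python
from h import *
r.get_image("scene");where()
K=np.array([[x,y,z] for x,y,z in [(32,27,24),(32,-27,24),(100,27,24),(100,-27,24),(107,33,41),(107,-33,41)]+[(c+d,e,30) for c in(44,) for d in(-32,32) for e in(25,-25)]])/1e3
X=np.array([JX,JY,0])+K[:,:1]*U+K[:,1:2]*V+K[:,2:]*[0,0,1]
print(proj("wrist",X).round(1).tolist())
a=r.get_image("wrist")[60:300,200:360,::-1];cv2.imwrite("pics/w18.png",cv2.resize(a,None,fx=2.5,fy=2.5,interpolation=cv2.INTER_CUBIC))
cv2.imwrite("pics/s18.png",r.get_image("side")[200:360,140:360,::-1].repeat(3,0).repeat(3,1));where()
```

```text
t 14.1 tip jig mm [ -5.6   0.7 163.1] tilt 0.2 yaw -0.01 F u,v,z [-0.5 -0.3  0.3] gap -0.0
[[247.2, 136.6], [319.6, 136.6], [244.6, 37.1], [322.4, 37.1], [232.4, 20.8], [334.7, 20.8], [249.9, 164.6], [317.0, 164.6], [247.6, 73.2], [319.3, 73.2]]
t 14.2 tip jig mm [ -4.6   0.8 161.5] tilt 0.2 yaw 0.01 F u,v,z [-0.2 -0.2 -0.5] gap -0.0
```

View pics/w18.png

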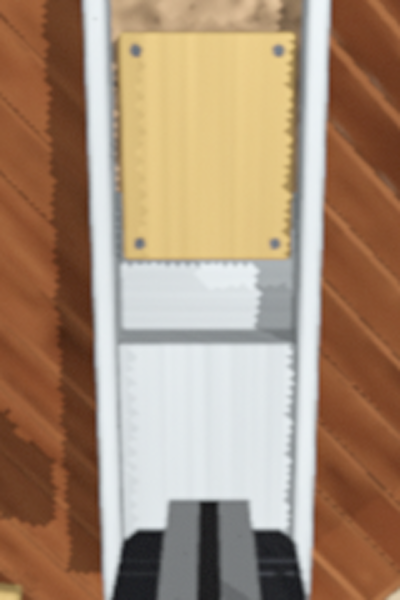

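View pics/s18.png

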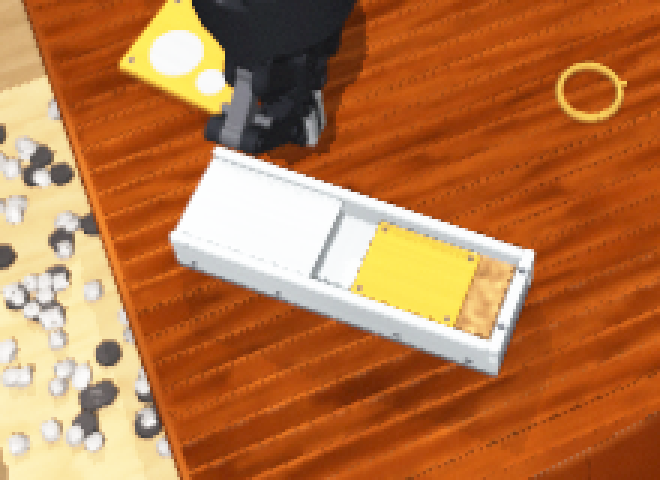

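Run:
```python
from h import *
cv2.imwrite("pics/sc19.png",r.get_image("scene")[:,:,::-1])
for n in("loupe","blower","tin","case_ring"): print(n,[np.round(b["location"],3).tolist() for b in r.boxes_of("scene",n)][:1])
where();r.job_done()
```

```text
loupe []
blower [[0.472, 0.13, 0.026]]
tin [[0.728, 0.045, 0.027]]
case_ring []
t 14.45 tip jig mm [ -4.2   0.2 160.7] tilt 0.1 yaw -0.04 F u,v,z [ 0.2 -1.  -0. ] gap -0.0
the job is handed in; nothing more can be done
```

View pics/sc19.png

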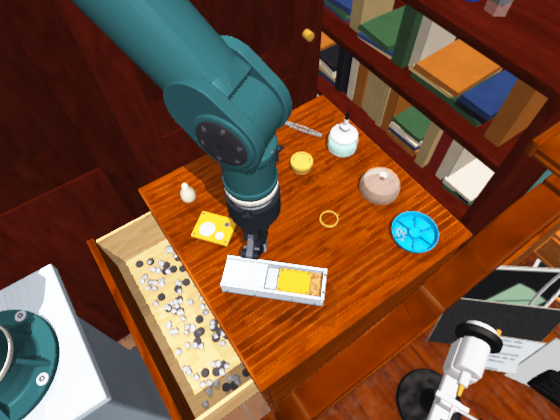

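The plate is turned over and lying flat and square on the cork deck, and I handed the job in at 14.45 s. I pushed it along the lane with shut fingers until it dropped and caught at the trough wall. Then I pushed its rear edge up in an arc until it stood and fell forward.

- **One failed try:** on the first lift I tilted the tool. Joint 6 hit its range limit and the fingers slipped off at about 50–60° of plate slope, so the plate fell back to its caught position. Whether the slope had already passed the step-2 angle then, I can't tell. I repeated the lift with the tool vertical and it went over.
- **Final position:** the last wrist and side pictures show the plain underside up. The plate centre is about 44–45 mm along the jig (the limit is 36–72), centred in the lane to about 1 mm.
- **Fingers:** they stand about 160 mm above the chest top, clear of everything. Forces I read during the pushes stayed below about 4 N.
- **Other things:** the network found the blower and tin within about 2 mm of where they started. It did not find the loupe or the case ring in the last scene picture. The ring shows there at its old place; the loupe is hidden behind the arm, so its position is not confirmed, but the gripper's path stayed well away from it.

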